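Set up the gift corner of the patisserie counter

ROBOT

A 7-joint arm with a two-finger parallel gripper is mounted at the origin on the work surface. World frame = base frame: x ahead of the robot, y to its left, z up, the work surface at z = 0. Lengths are in m, angles in rad, forces in N, time in s.
With the tool pointing down it reaches from about 0.425 to 0.875 m from the base axis. Payload 4.7 kg.
Tool frame: the origin (TCP) lies on the centre line of the jaws, within the pads' length; the fingertips stand 14 mm ahead of it and the grasp point (between the pads) lies 5 mm behind it; z points along the fingers, y is the line along which they close (so a half turn about z gives the same grasp; the last joint's range is limited). The gripper opens to 87 mm and grips with 3 to 60 N. Pads are 19 mm wide; open, the fingers measure 117 mm over their backs; the gripper's body (75 mm by 190 mm) begins 51 mm behind the grasp point.
Start: joints at [1.262, 0.321, -0.07, 1.45, 0.023, 1.371, -0.057], TCP at [0.206, -0.616, 0.198] pointing down, gripper open.
Joint ranges: [-2.86, 2.86], [-0.3, 2.09], [-1.38, 1.24], [0.06, 2.45], [-1.56, 4.7], [0.09, 2.05], [-2.69, 2.69]. Speed limits (rad/s): [2.57, 2.57, 3.14, 3.14, 3.14, 3.14, 3.14].

INTERFACE

Orientations are given as a rotation vector (axis times angle).
In Python, from bench import ctrl gives the robot as it stands.
- The arm moves only by the tool send_rows, never from a script. Its argument "steps" is a list of rows, each an object of numbers: "tx", "ty", "tz": the shift along the tool's x, y, z in units of 60 mm (1.0 is 60 mm); "turn": the turn about the tool's z in units of 8 degrees (1.0 is 8 degrees); "grip": the opening, from 0 (shut) to 1 (fully open). A call has 1 to 12 rows; each row shifts and turns the commanded pose from where the row before left it, along the tool's axes as they then stand; what a row does not reach is not made up. A row lasts 1/8 s, in which the tool goes at most 62.5 mm and 10.7 degrees, less where a joint would pass 70% of its speed; a pose out of reach is approached as far as the arm can. A call is refused whole if a number of a shift passes 1 or a number of a turn 1, either way. A call with a gripper value outside its range is refused whole. The fingers move at their own pace and stop on an object; "newtons" is the grip in N (left out, the last holds). Time passes only in rows, so rows that do not move let the fingers close. It gives the time, the measured TCP pose, the force, the opening and the grip force at its end, in the units of the state.
- ctrl.get_state(): the state, without advancing time (a new reading comes with each control period).
- ctrl.get_image(name): name is "scene" or "side" or "wrist"; returns a dict with "pixels" (384x512x3 uint8, red, green, blue), "K" (3x3 intrinsics, pixels), "cam_to_world" (4x4, takes a point from camera to world coordinates); the wrist camera has in their place "T_tool_cam" (4x4, takes a point from camera to tool coordinates, whose origin is the TCP and whose axes are the flange's). Camera axes: x right, y down, z forward; pixel columns grow to the right and rows downward; lengths in m; the calibration is good to about 2 mm. A picture is of the moment at which its call begins: read the wrist's pose just before it. There is no depth.
- ctrl.close_job(): hands the job in; it is judged then, once.
The state is a dict: "time": time; "joint_positions": joint angles; "qd": joint speeds; "joint_torque": joint torques, N m; "position": TCP position; "tool_rot": TCP orientation; "ft_force": force on the tool from outside, world axes, zero at the start; "torque": the same for the moment, N m; "grip_width": opening from 0.0 (shut) to 1.0 (fully open); "grip_force": force on a finger pad.
Only numpy, scipy, OpenCV 4.12 (cv2) and the standard library are available. Lean on these libraries where they do the work, as an engineer would, in place of code of your own. Each camera call takes 0.05 s, during which the arm holds its last target. There are 200 camera calls.

TASK

Set up the gift corner of the counter: lay the wooden shelf board level and centred along the tops of the two brass posts, and then stand every steel tin upright on it, centred across the board's depth. Pack every carton, and the round cardboard tube if it is there, upright on the floor of the low open gift box, side by side in one row. Some tins or cartons may be missing; leave the cake, the amber jar and the card reader where they are.

Things in the scene. Friction and masses are not known exactly. Their poses are not given: they have to be found in the camera images.
- stand: fixed display stand: dark wood base plate 100 x 240 x 10 mm with two upright brass posts, each 40 mm (stand x) by 22 mm (stand y) and 80 mm tall, centred at stand y = -85 and +85 mm; post tops are flat, 90 mm above the counter. Origin: centre of the underside, z up. The stand and the gift box may swap sides.
- stand_top (a point): point midway between the two post tops, at their height (90 mm); axes as the stand's: y runs from post to post. The underside of the board belongs here.
- board: loose light-wood shelf board, 56 mm (x) by 260 mm (y) by 18 mm thick (z), 0.2 kg, at first flat on the counter. Origin: centre of its underside, so its top face is at z = 18 mm. It need only rest on the two posts; nothing holds it, so loads should stand between or over the posts.
- gift_box: fixed low open cardboard gift box, outer 78 mm (x) by 266 mm (y) by 42 mm high, walls and floor 5 mm, inside 68 x 256 mm; its rim is 42 mm above the counter. Origin: centre of the underside; y along its length. It is just long enough for all four packed goods in one row (242 mm) if each has its body y along the box.
- gift_box_in (a point): centre of the box's inner floor, 5 mm above the counter; axes as the box's
- carton_a: cardboard carton with a paper band, 52 x 62 x 82 mm high, about 0.2 kg, its weight low down. Body x is the 52 mm side, body y the 62 mm side, z up; origin: centre of its underside. May be absent.
- carton_b: cardboard carton with a paper band, 60 x 44 x 76 mm high, about 0.2 kg, its weight low down. Body x is the 60 mm side, body y the 44 mm side, z up; origin: centre of its underside. May be absent.
- carton_c: cardboard carton with a paper band, 56 x 78 x 80 mm high, about 0.2 kg, its weight low down. Body x is the 56 mm side, body y the 78 mm side, z up; origin: centre of its underside. May be absent.
- tube: round upright cardboard tube with a paper lid band, diameter 58 mm, 84 mm high, about 0.16 kg, its weight low down; goes into the gift box. Origin: centre of its underside, z up. May be absent.
- tin_0: round squat steel tin with lid, closed, diameter 60 mm, 65 mm high, about 0.2 kg; the tins are alike. Origin: centre of its underside, z up. May be absent.
- tin_1: round squat steel tin with lid, closed, diameter 60 mm, 65 mm high, about 0.2 kg; the tins are alike. Origin: centre of its underside, z up. May be absent.
- tin_2: round squat steel tin with lid, closed, diameter 60 mm, 65 mm high, about 0.2 kg; the tins are alike. Origin: centre of its underside, z up. May be absent.
- cake: bystander: small round dark cake, 110 mm across, on a 130 mm card disc, 65 mm high, 0.6 kg; origin centre of underside
- jar: bystander: amber glass jar with a wooden lid, 80 mm across, 105 mm high, 0.6 kg; origin centre of underside
- card_reader: bystander: black card reader lying flat, 155 x 75 x 22 mm; origin centre of underside
Not all that is in view belongs to the job. What is shaped like the tin_0 but pink or purple is not meant.

How it is judged:
By the outcome, as a careful person would: the job done as asked, in the order asked, and still so for the second after the job is handed in, with the robot touching nothing.
Of carton_a, carton_b, carton_c, tube only 3 to 4 are there at a start; the rules pass over those that are not, and their reading is None.
Of tin_0, tin_1, tin_2 only 2 to 3 are there at a start; the rules pass over those that are not, and their reading is None.
At some moment in a run one of carton_a, carton_b, carton_c, tube may be knocked a few centimetres aside while the robot is not near it.
It also fails if it takes over 210 s, if anything falls off the work surface, if the arm or the gripper's body presses on something with over 40 N, if the wrist force passes 120 N, or if a joint passes its speed limit or range.

## Working session

There is one attempt and no reset: what is moved stays moved. The work goes in short steps, Python scripts to look and compute and a tool call to move; the robot and the scene stay as the last step left them, time stands still between calls to the robot, and variables do not carry over. Pictures are saved under pics/ and viewed, at most 14 in all, crops included, and the job is handed in when it is done.

Besides the shell and the picture viewer there is one more tool, called after "Request:" as name([rows], argument=value, ...), one row to a line, values as JSON. send_rows: Moves the arm, as the interface text tells. Its arguments: {"type":"object","properties":{"steps":{"type":"array"},"newtons":{"type":"number"}},"required":["steps"]}

```bash
ls; mkdir -p pics; python3 - <<'E'
from bench import ctrl
import cv2,numpy as np
np.set_printoptions(precision=4,suppress=True)
s=ctrl.get_state();print({k:np.round(v,3) for k,v in s.items()})
for n in ("scene","side","wrist"):
    d=ctrl.get_image(n);cv2.imwrite(f"pics/{n}0.png",d["pixels"][:,:,::-1])
    print(n,d["K"]); print(d.get("cam_to_world",d.get("T_tool_cam")))
E
```

```text
pics
{'time': np.float64(0.0), 'joint_positions': array([ 1.262,  0.322, -0.07 ,  1.452,  0.023,  1.371, -0.057]), 'qd': array([-0.002, -0.001, -0.001, -0.002,  0.   ,  0.   , -0.001]), 'joint_torque': array([ -0.001, -49.127,  -0.404, -31.253,  -0.064,   0.044,   0.   ]), 'position': array([ 0.206, -0.616,  0.197]), 'tool_rot': array([-3.099, -0.504,  0.001]), 'ft_force': array([ 0.547, -1.193,  0.233]), 'torque': array([-0.019,  0.017, -0.018]), 'grip_force': np.float64(0.0), 'grip_width': np.float64(1.0)}
scene [[347.6152   0.     251.9792]
 [  0.     347.6152 188.3126]
 [  0.       0.       1.    ]]
[[-0.6046  0.621  -0.4988  1.0514]
 [ 0.7964  0.4625 -0.3896  0.4351]
 [-0.0113 -0.6328 -0.7742  0.8336]
 [ 0.      0.      0.      1.    ]]
side [[417.676    0.     253.1837]
 [  0.     417.676  195.2595]
 [  0.       0.       1.    ]]
[[-0.9992 -0.0184  0.0359  0.5055]
 [-0.0379  0.7303 -0.6821  0.9931]
 [-0.0136 -0.6829 -0.7304  1.099 ]
 [ 0.      0.      0.      1.    ]]
wrist [[304.8724   0.     256.1114]
 [  0.     304.8724 198.2747]
 [  0.       0.       1.    ]]
[[ 0.0003 -0.9526 -0.3042  0.0835]
 [ 1.      0.0001  0.0005 -0.0007]
 [-0.0005 -0.3042  0.9526 -0.188 ]
 [ 0.      0.      0.      1.    ]]
```

View pics/scene0.png

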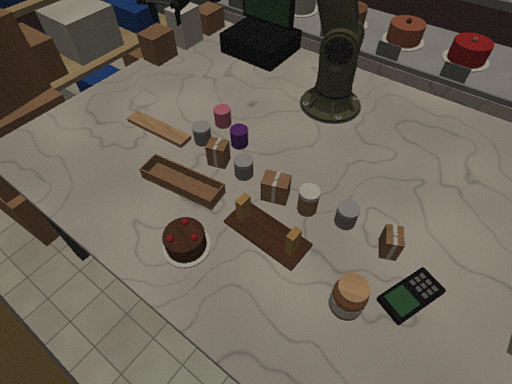

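View pics/side0.png

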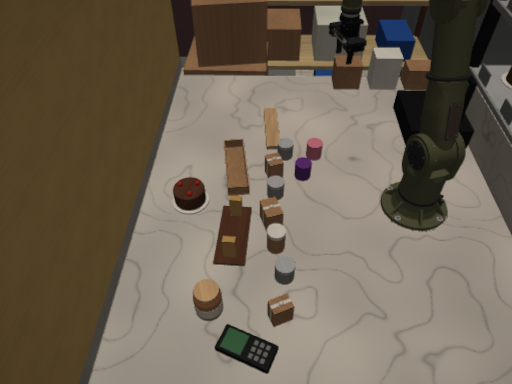

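```bash
cat > h.py <<'E'
from bench import ctrl
import cv2,numpy as np
from scipy.spatial.transform import Rotation as R
np.set_printoptions(precision=4,suppress=True)
def grab(n):
    s=ctrl.get_state(); d=ctrl.get_image(n)
    if n=="wrist":
        T=np.eye(4);T[:3,:3]=R.from_rotvec(s["tool_rot"]).as_matrix();T[:3,3]=s["position"];d["cam_to_world"]=T@d["T_tool_cam"]
    return d
def rays(d,uv):
    uv=np.atleast_2d(np.asarray(uv,float));T=d["cam_to_world"]
    return T[:3,3],(np.c_[uv,np.ones(len(uv))]@np.linalg.inv(d["K"]).T)@T[:3,:3].T
def plane(d,uv,z):
    o,r=rays(d,uv); return o+r*((z-o[2])/r[:,2])[:,None]
def tri(d1,uv1,d2,uv2):
    A=np.zeros((3,3));b=np.zeros(3)
    L=[]
    for d,uv in((d1,uv1),(d2,uv2)):
        o,r=rays(d,uv);r=r[0]/np.linalg.norm(r[0]);P=np.eye(3)-np.outer(r,r);A+=P;b+=P@o;L.append((o,P))
    x=np.linalg.solve(A,b);return x,max(np.linalg.norm(P@(x-o)) for o,P in L)
def proj(d,X):
    T=np.linalg.inv(d["cam_to_world"]);p=(np.atleast_2d(X)@T[:3,:3].T+T[:3,3])@d["K"].T;return p[:,:2]/p[:,2:]
def yaw(s=None):
    s=s or ctrl.get_state();m=R.from_rotvec(s["tool_rot"]).as_matrix();return np.arctan2(m[1,1],m[0,1])  # direction of tool y
def togo(x,y,z,ang):
    """units still to go: shift along present tool axes to world x,y,z; turn so tool y points along ang (mod pi)"""
    s=ctrl.get_state();m=R.from_rotvec(s["tool_rot"]).as_matrix()
    v=m.T@(np.array([x,y,z])-s["position"])/.06
    a=(ang-yaw(s)+np.pi/2)%np.pi-np.pi/2
    # after the turn first: same shift in the turned axes
    t=-a if m[2,2]<0 else a
    v2=R.from_rotvec([0,0,t]).as_matrix().T@v
    print("t=%.1f pos"%s["time"],s["position"],"q7 %.2f"%s["joint_positions"][6],"shift",v.round(3),"turn %.3f"%(np.degrees(t)/8),"shift after turn",v2.round(3))
E
python3 - <<'E'
from h import *
a=grab("scene");b=grab("side")
cv2.imwrite("pics/c1.png",cv2.resize(a["pixels"][80:305,110:410,::-1],(800,600),interpolation=cv2.INTER_CUBIC))
cv2.imwrite("pics/c2.png",cv2.resize(b["pixels"][100:340,160:340,::-1],(450,600),interpolation=cv2.INTER_CUBIC))
for n,u,v in (("tinA",(202,127),(286,144)),("tinB",(244,160),(276,182)),("tinC",(348,208),(285,264)),("cart1",(218,145),(274,158)),("cart2",(277,180),(271,206)),("cart3",(394,232),(281,303)),("tube",(310,190),(276,231)),("box",(182,181),(236,167)),("stand",(268,222),(232,224)),("board",(158,128),(272,128))):
    x,e=tri(a,u,b,v);print(n,x,"res %.4f"%e)
E
```

```text
tinA [ 0.4406 -0.2509  0.0592] res 0.0002
tinB [ 0.479  -0.0411  0.0616] res 0.0001
tinC [0.4524 0.2988 0.0615] res 0.0001
cart1 [ 0.4882 -0.1381  0.082 ] res 0.0040
cart2 [0.4969 0.0922 0.0808] res 0.0029
cart3 [0.4643 0.4315 0.0763] res 0.0024
tube [0.4787 0.1918 0.0838] res 0.0017
box [ 0.6296 -0.1697  0.0117] res 0.0013
stand [0.6196 0.15   0.0596] res 0.0001
board [ 0.4943 -0.4261  0.0007] res 0.0012
```

View pics/c1.png

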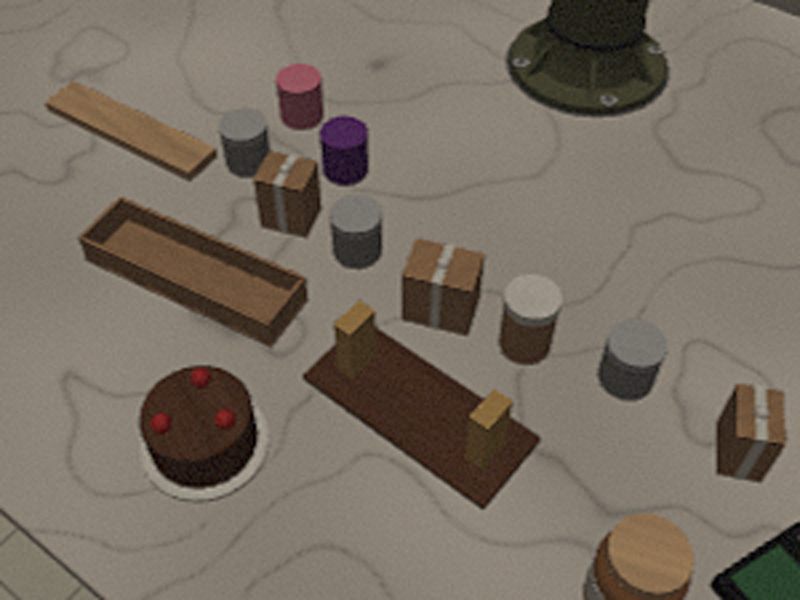

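View pics/c2.png

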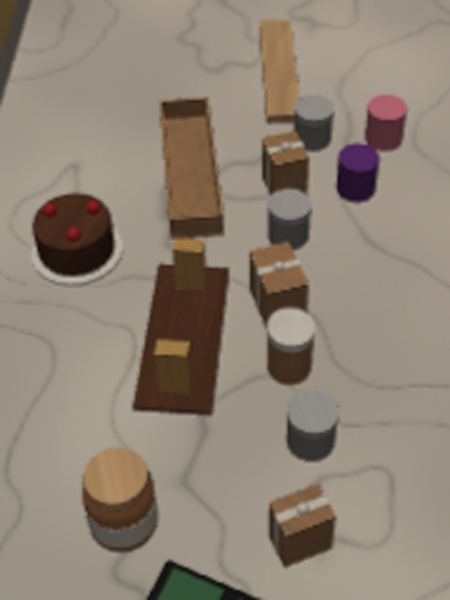

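Scene shows three grey tins at crop pixels (245,140), (356,230), (632,358). The pink tin (300,95) and purple tin (345,150) have the tin's shape but the wrong colour, so I leave them alone; the crop confirms this. Cartons are at (288,195) = a, (443,287) = c, widest, and (750,432) = b, narrowest. The tube is at (530,318). Triangulated heights (60, 80 and 84 mm) fit the text.

```bash
python3 - <<'E'
from h import *
print(yaw()); togo(0.494,-0.426,0.25,0.0)
E
```

```text
-1.2479565495374134
t=0.2 pos [ 0.2061 -0.6162  0.1972] q7 -0.06 shift [ 5.556 -1.484 -0.878] turn -8.938 shift after turn [ 3.171  4.798 -0.878]
```

Request:
send_rows([
  {"turn": -1, "tz": -0.3},
  {"turn": -1, "tz": -0.3},
  {"turn": -1, "tz": -0.28},
  {"turn": -1},
  {"turn": -1},
  {"turn": -1},
  {"turn": -1},
  {"turn": -1},
  {"turn": -0.94},
])

```text
validation failed for argument at $.st...
```

Request:
send_rows([
  {"tx": 0.4, "ty": 0.6},
  {"tx": 0.4, "ty": 0.6},
  {"tx": 0.4, "ty": 0.6},
  {"tx": 0.4, "ty": 0.6},
  {"tx": 0.4, "ty": 0.6},
  {"tx": 0.4, "ty": 0.6},
  {"tx": 0.4, "ty": 0.6},
  {"tx": 0.37, "ty": 0.6},
  {},
  {},
])

```text
validation failed for argument at $.st...
```

```bash
python3 - <<'E'
from h import *
d=grab("wrist");cv2.imwrite("pics/w1.png",d["pixels"][:,:,::-1]);np.savez("w1.npz",**d)
print(yaw()); togo(0.494,-0.426,0.25,0.0); print(d["cam_to_world"])
E
```

```text
-1.2480238769032146
t=0.3 pos [ 0.2061 -0.6163  0.1974] q7 -0.06 shift [ 5.557 -1.486 -0.876] turn -8.938 shift after turn [ 3.172  4.798 -0.876]
[[ 0.3175 -0.9033 -0.2886  0.2851]
 [-0.9482 -0.3026 -0.0963 -0.5892]
 [-0.0004  0.3042 -0.9526  0.3852]
 [ 0.      0.      0.      1.    ]]
```

View pics/w1.png

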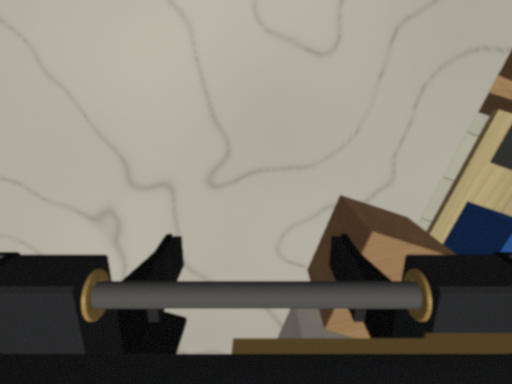

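Request:
send_rows([
  {"tx": 0, "ty": 0, "tz": -0.3, "turn": -1, "grip": 1},
  {"tx": 0, "ty": 0, "tz": -0.3, "turn": -1, "grip": 1},
  {"tx": 0, "ty": 0, "tz": -0.28, "turn": -1, "grip": 1},
  {"tx": 0, "ty": 0, "tz": 0, "turn": -1, "grip": 1},
  {"tx": 0, "ty": 0, "tz": 0, "turn": -1, "grip": 1},
  {"tx": 0, "ty": 0, "tz": 0, "turn": -1, "grip": 1},
  {"tx": 0, "ty": 0, "tz": 0, "turn": -1, "grip": 1},
  {"tx": 0, "ty": 0, "tz": 0, "turn": -1, "grip": 1},
  {"tx": 0, "ty": 0, "tz": 0, "turn": -0.94, "grip": 1},
])

```text
time: 1.42
position: [0.2061, -0.6164, 0.2505]
tool_rot: [-2.216, -2.226, -0.0]
ft_force: [-0.0, -0.1, 0.5]
grip_width: 0.997
grip_force: 0.0
```

Request:
send_rows([
  {"tx": 0.34, "ty": 0.6, "tz": 0, "turn": 0, "grip": 1},
  {"tx": 0.34, "ty": 0.6, "tz": 0, "turn": 0, "grip": 1},
  {"tx": 0.34, "ty": 0.6, "tz": 0, "turn": 0, "grip": 1},
  {"tx": 0.34, "ty": 0.6, "tz": 0, "turn": 0, "grip": 1},
  {"tx": 0.34, "ty": 0.6, "tz": 0, "turn": 0, "grip": 1},
  {"tx": 0.34, "ty": 0.6, "tz": 0, "turn": 0, "grip": 1},
  {"tx": 0.34, "ty": 0.6, "tz": 0, "turn": 0, "grip": 1},
  {"tx": 0.34, "ty": 0.6, "tz": 0, "turn": 0, "grip": 1},
  {"tx": 0, "ty": 0, "tz": 0, "turn": 0, "grip": 1},
  {"tx": 0, "ty": 0, "tz": 0, "turn": 0, "grip": 1},
])

```text
time: 2.68
position: [0.4936, -0.4537, 0.2504]
tool_rot: [-2.221, -2.221, 0.002]
ft_force: [-0.7, -0.9, -0.9]
grip_width: 1.001
grip_force: 0.0
```

```bash
python3 - <<'E'
from h import *
d=grab("wrist");cv2.imwrite("pics/w2.png",d["pixels"][:,:,::-1]);np.savez("w2.npz",**d)
print(yaw()); togo(0.494,-0.426,0.25,0.0)
h=cv2.cvtColor(d["pixels"],cv2.COLOR_RGB2HSV)
for i in ((100,250),(150,250),(50,250),(180,250),(100,50)):print(i,h[i])
E
```

```text
-0.0015252185752169245
t=2.7 pos [ 0.4929 -0.4544  0.2504] q7 0.61 shift [0.473 0.017 0.007] turn -0.011 shift after turn [0.473 0.018 0.007]
(100, 250) [ 19  98 158]
(150, 250) [ 19  96 165]
(50, 250) [ 19  95 166]
(180, 250) [ 19  97 169]
(100, 50) [ 23  24 170]
```

View pics/w2.png

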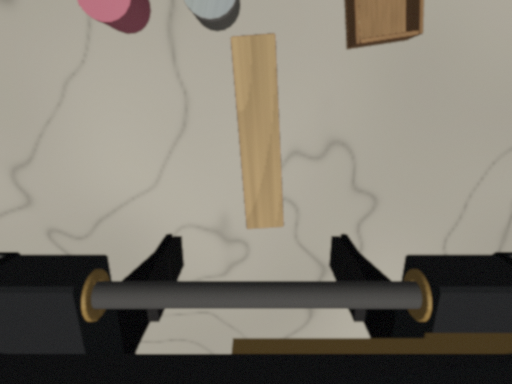

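Board seen at px (232–283, 34–228), clear of the pink tin (105,5) and a grey tin (212,5).

```bash
cat >> h.py <<'E'
def blob(d,lo,hi,near,band=1,rmax=240,mina=60):
    """mask by HSV range, the blob nearest pixel 'near'; returns contour"""
    h=cv2.cvtColor(cv2.GaussianBlur(d["pixels"],(3,3),0),cv2.COLOR_RGB2HSV)
    m=cv2.inRange(h,np.array(lo),np.array(hi)); m[rmax:]=0
    m=cv2.morphologyEx(m,cv2.MORPH_OPEN,np.ones((3,3)))
    c=[k for k in cv2.findContours(m,cv2.RETR_EXTERNAL,cv2.CHAIN_APPROX_NONE)[0] if cv2.contourArea(k)>mina]
    return max(c,key=lambda k:cv2.pointPolygonTest(k,tuple(map(float,near)),True))
def rect(d,c,z):
    p=plane(d,c.reshape(-1,2),z)[:,:2]
    (x,y),(w,hh),a=cv2.minAreaRect((p*1000).astype(np.float32))
    return np.array([x,y])/1000,(w,hh),a
E
python3 - <<'E'
from h import *
d=dict(np.load("w2.npz"))
c=blob(d,(10,60,60),(28,255,255),(258,130))
for z in(0.,.018):print(z,rect(d,c,z))
q=cv2.boxPoints(cv2.minAreaRect(c));print(q)
a=grab("scene");b=grab("side")
for n,e,p in(("s",a,(158,128)),("b",b,(272,128))):
    k=blob(e,(8,60,60),(28,255,255),p,rmax=384);m=cv2.moments(k);print(n,cv2.contourArea(k),rect(e,k,.012),m["m10"]/m["m00"],m["m01"]/m["m00"])
m=cv2.moments(c);u=(m["m10"]/m["m00"],m["m01"]/m["m00"]);k=blob(b,(8,60,60),(28,255,255),(272,128),rmax=384);m=cv2.moments(k)
print(tri(d,u,b,(m["m10"]/m["m00"],m["m01"]/m["m00"])))
E
```

```text
0.0 (array([ 0.4971, -0.4226]), (57.89822769165039, 269.9753723144531), 3.962175130844116)
0.018 (array([ 0.4969, -0.4204]), (55.52063751220703, 258.8888244628906), 3.9621737003326416)
[[230.3547  34.8021]
 [274.6722  32.7876]
 [283.4846 226.6598]
 [239.167  228.6742]]
s 879.5 (array([ 0.4985, -0.42  ]), (67.71539306640625, 274.614013671875), 3.6452159881591797) 158.74189880613986 127.98161834375591
b 512.0 (array([ 0.4978, -0.4169]), (60.187744140625, 273.09912109375), 3.982786178588867) 271.0869140625 127.60026041666666
(array([ 0.4972, -0.404 ,  0.0184]), np.float64(0.0013866558662598612))
```

```bash
python3 - <<'E'
from h import *
togo(0.497,-0.4204,0.017,np.radians(3.96))
E
```

```text
t=2.8 pos [ 0.4927 -0.4546  0.2506] q7 0.61 shift [0.574 0.073 3.893] turn -0.512 shift after turn [0.567 0.114 3.893]
```

Request:
send_rows([
  {"tx": 0, "ty": 0, "tz": 0, "turn": -0.51, "grip": 1},
  {"tx": 0.57, "ty": 0.11, "tz": 0.3, "turn": 0, "grip": 1},
  {"tx": 0, "ty": 0, "tz": 0.7, "turn": 0, "grip": 1},
  {"tx": 0, "ty": 0, "tz": 0.7, "turn": 0, "grip": 1},
  {"tx": 0, "ty": 0, "tz": 0.7, "turn": 0, "grip": 1},
  {"tx": 0, "ty": 0, "tz": 0.6, "turn": 0, "grip": 1},
  {"tx": 0, "ty": 0, "tz": 0.3, "turn": 0, "grip": 1},
  {"tx": 0, "ty": 0, "tz": 0, "turn": 0, "grip": 1},
  {"tx": 0, "ty": 0, "tz": 0, "turn": 0, "grip": 1},
])

```text
time: 3.95
position: [0.4992, -0.4196, 0.0544]
tool_rot: [2.139, 2.297, 0.0]
ft_force: [-0.1, -0.3, 0.5]
grip_width: 1.001
grip_force: 0.0
```

```bash
python3 - <<'E'
from h import *
togo(0.497,-0.4204,0.0165,np.radians(3.96))
E
```

```text
t=4.0 pos [ 0.4992 -0.4196  0.0544] q7 0.60 shift [-0.009 -0.039  0.632] turn 0.014 shift after turn [-0.009 -0.039  0.632]
```

Request:
send_rows([
  {"tx": 0, "ty": -0.03, "tz": 0.4, "turn": 0, "grip": 1},
  {"tx": 0, "ty": 0, "tz": 0.23, "turn": 0, "grip": 1},
  {"tx": 0, "ty": 0, "tz": 0, "turn": 0, "grip": 1},
  {"tx": 0, "ty": 0, "tz": 0, "turn": 0, "grip": 0.3},
  {"tx": 0, "ty": 0, "tz": 0, "turn": 0, "grip": 0.3},
  {"tx": 0, "ty": 0, "tz": 0, "turn": 0, "grip": 0.3},
  {"tx": 0, "ty": 0, "tz": 0, "turn": 0, "grip": 0.3},
  {"tx": 0, "ty": 0, "tz": 0, "turn": 0, "grip": 0.3},
], newtons=50)

```text
time: 4.95
position: [0.4965, -0.4187, 0.0148]
tool_rot: [2.141, 2.299, -0.0]
ft_force: [0.3, -0.6, -0.5]
grip_width: 0.513
grip_force: 0.0
```

Request:
send_rows([
  {"tx": 0, "ty": 0, "tz": 0, "turn": 0, "grip": 0.3},
  {"tx": 0, "ty": 0, "tz": 0, "turn": 0, "grip": 0.3},
])

```text
time: 5.2
position: [0.4964, -0.4187, 0.0147]
tool_rot: [-2.141, -2.299, 0.0]
ft_force: [0.8, -0.5, 0.3]
grip_width: 0.333
grip_force: 0.0
```

```bash
python3 - <<'E'
from h import *
print({k:v for k,v in ctrl.get_state().items() if k in("grip_width","grip_force","position","ft_force")})
d=grab("wrist");cv2.imwrite("pics/w3.png",d["pixels"][:,:,::-1])
E
```

```text
{'position': array([ 0.4964, -0.4187,  0.0147]), 'ft_force': array([ 0.8083, -0.4945,  0.2697]), 'grip_force': 0.0, 'grip_width': 0.33273867273558455}
```

View pics/w3.png

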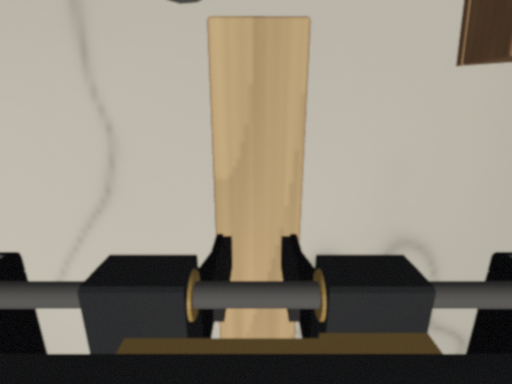

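The fingers closed to 29 mm with no force on a 56 mm board: they passed above it. In w3 the tips end at (222,237) and (290,237), over the board. I'll check the real fingertip height in the fixed views.

```bash
python3 - <<'E'
from h import *
s=ctrl.get_state();m=R.from_rotvec(s["tool_rot"]).as_matrix();ims=[]
for n in("scene","side"):
    d=grab(n);P=[s["position"]+m@np.array([0,0,z]) for z in(.014,-.022,-.05)];uv=proj(d,P);print(n,uv)
    u,v=uv[1].astype(int);im=cv2.resize(d["pixels"][v-45:v+30,u-25:u+25,::-1].copy(),(400,600),interpolation=cv2.INTER_CUBIC)
    for p,c in zip(uv,((0,0,255),(0,255,0),(255,0,0))):
        cv2.circle(im,tuple(int(q) for q in((p-(u-25,v-45)+.5)*8)),4,c,-1)
    ims.append(im)
cv2.imwrite("pics/tip.png",cv2.convertScaleAbs(np.hstack(ims),alpha=1.6))
E
```

```text
scene [[159.0928 129.4426]
 [156.8674 121.648 ]
 [155.0653 115.3361]]
side [[271.541  128.78  ]
 [271.7005 121.8688]
 [271.828  116.3473]]
```

View pics/tip.png

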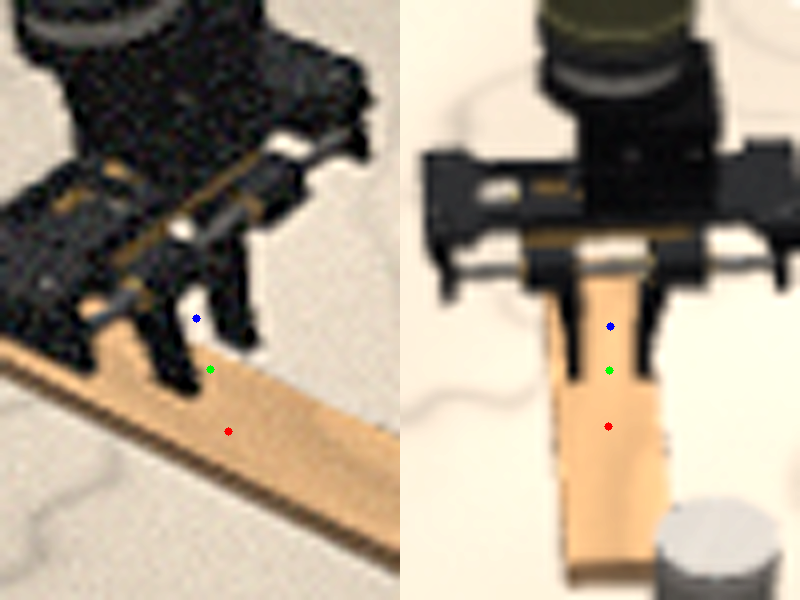

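Both views show the tips at tool z ≈ −0.020 (green dot), not +0.014. The reported point therefore lies about 34 mm further ahead than the text says, and I'll use tips = position + 20 mm.

Request:
send_rows([
  {"tx": 0, "ty": 0, "tz": 0, "turn": 0, "grip": 1},
  {"tx": 0, "ty": 0, "tz": 0, "turn": 0, "grip": 1},
  {"tx": 0, "ty": 0, "tz": 0, "turn": 0, "grip": 1},
  {"tx": 0, "ty": 0, "tz": 0, "turn": 0, "grip": 1},
  {"tx": 0, "ty": 0, "tz": 0, "turn": 0, "grip": 1},
  {"tx": 0, "ty": 0, "tz": 0, "turn": 0, "grip": 1},
  {"tx": 0, "ty": 0, "tz": 0, "turn": 0, "grip": 1},
])

```text
time: 6.22
position: [0.4965, -0.4187, 0.0148]
tool_rot: [2.141, 2.299, -0.0]
ft_force: [0.7, 0.2, 0.3]
grip_width: 0.969
grip_force: 0.0
```

Request:
send_rows([
  {"tx": -0.03, "ty": 0, "tz": 0.12, "turn": 0, "grip": 1},
  {"tx": 0, "ty": 0, "tz": 0.12, "turn": 0, "grip": 1},
  {"tx": 0, "ty": 0, "tz": 0.12, "turn": 0, "grip": 1},
  {"tx": 0, "ty": 0, "tz": 0.1, "turn": 0, "grip": 1},
  {"tx": 0, "ty": 0, "tz": 0, "turn": 0, "grip": 1},
  {"tx": 0, "ty": 0, "tz": 0, "turn": 0, "grip": 0.3},
  {"tx": 0, "ty": 0, "tz": 0, "turn": 0, "grip": 0.3},
  {"tx": 0, "ty": 0, "tz": 0, "turn": 0, "grip": 0.3},
  {"tx": 0, "ty": 0, "tz": 0, "turn": 0, "grip": 0.3},
  {"tx": 0, "ty": 0, "tz": 0, "turn": 0, "grip": 0.3},
  {"tx": 0, "ty": 0, "tz": 0, "turn": 0, "grip": 0.3},
])

```text
time: 7.6
position: [0.4968, -0.4206, -0.0126]
tool_rot: [2.14, 2.299, 0.0]
ft_force: [0.3, -0.1, 1.0]
grip_width: 0.634
grip_force: 50.0
```

```bash
python3 - <<'E'
from h import *
b=grab("side");a=grab("scene")
p=plane(b,[(235.2,198.4),(228.6,239.6)],.09);print(p,p.mean(0))
p=plane(a,[(110+356*.375,80+320*.375),(110+492*.375,80+411*.375)],.09);print(p,p.mean(0), np.degrees(np.arctan2(*(p[1]-p[0])[[1,0]])))
togo(.51,.10,.27,np.radians(0))
E
```

```text
[[0.6136 0.0664 0.09  ]
 [0.6222 0.2354 0.09  ]] [0.6179 0.1509 0.09  ]
[[0.6182 0.0672 0.09  ]
 [0.6264 0.2349 0.09  ]] [0.6223 0.151  0.09  ] 87.22447241032114
t=7.7 pos [ 0.4968 -0.4206 -0.0126] q7 0.58 shift [ 8.637  0.841 -4.713] turn 0.512 shift after turn [ 8.675  0.221 -4.713]
```

Request:
send_rows([
  {"tx": 0, "ty": 0, "tz": -0.5, "turn": 0, "grip": 0.3},
  {"tx": 0, "ty": 0, "tz": -0.7, "turn": 0, "grip": 0.3},
  {"tx": 0, "ty": 0, "tz": -0.7, "turn": 0, "grip": 0.3},
  {"tx": 0, "ty": 0, "tz": -0.7, "turn": 0, "grip": 0.3},
  {"tx": 0, "ty": 0, "tz": -0.7, "turn": 0, "grip": 0.3},
  {"tx": 0, "ty": 0, "tz": -0.7, "turn": 0, "grip": 0.3},
  {"tx": 0, "ty": 0, "tz": -0.7, "turn": 0, "grip": 0.3},
])

```text
time: 8.57
position: [0.4959, -0.4202, 0.2696]
tool_rot: [-2.14, -2.298, 0.001]
ft_force: [0.6, -1.1, -2.1]
grip_width: 0.633
grip_force: 50.0
```

Request:
send_rows([
  {"tx": 0, "ty": 0, "tz": 0, "turn": 0.85, "grip": 0.3},
  {"tx": 0.6, "ty": 0.04, "tz": 0, "turn": 0, "grip": 0.3},
  {"tx": 0.8, "ty": 0.04, "tz": 0, "turn": 0, "grip": 0.3},
  {"tx": 0.8, "ty": 0.04, "tz": 0, "turn": 0, "grip": 0.3},
  {"tx": 0.8, "ty": 0.04, "tz": 0, "turn": 0, "grip": 0.3},
  {"tx": 0.8, "ty": 0.04, "tz": 0, "turn": 0, "grip": 0.3},
  {"tx": 0.8, "ty": 0.04, "tz": 0, "turn": 0, "grip": 0.3},
  {"tx": 0.8, "ty": 0.04, "tz": 0, "turn": 0, "grip": 0.3},
  {"tx": 0.8, "ty": 0.04, "tz": 0, "turn": 0, "grip": 0.3},
  {"tx": 0.8, "ty": 0, "tz": 0, "turn": 0, "grip": 0.3},
  {"tx": 0.8, "ty": 0, "tz": 0, "turn": 0, "grip": 0.3},
  {"tx": 0.8, "ty": 0, "tz": 0, "turn": 0, "grip": 0.3},
])

```text
time: 10.07
position: [0.5395, 0.0952, 0.2685]
tool_rot: [-2.274, -2.168, 0.002]
ft_force: [0.4, 1.2, -2.3]
grip_width: 0.632
grip_force: 50.0
```

Request:
send_rows([
  {"tx": 0, "ty": 0, "tz": 0, "turn": 0, "grip": 0.3},
  {"tx": 0, "ty": 0, "tz": 0, "turn": 0, "grip": 0.3},
])

```text
time: 10.32
position: [0.5397, 0.0933, 0.2685]
tool_rot: [-2.273, -2.168, 0.003]
ft_force: [-0.3, -0.7, -1.2]
grip_width: 0.634
grip_force: 50.0
```

```bash
python3 - <<'E'
from h import *
d=grab("wrist");cv2.imwrite("pics/w4.png",d["pixels"][:,:,::-1]);np.savez("w4.npz",**d)
togo(.62,.151,.27,np.radians(-2.8))
E
```

```text
t=10.4 pos [0.54   0.0924 0.2685] q7 -0.34 shift [ 1.041  1.284 -0.027] turn -0.001 shift after turn [ 1.041  1.284 -0.027]
```

View pics/w4.png

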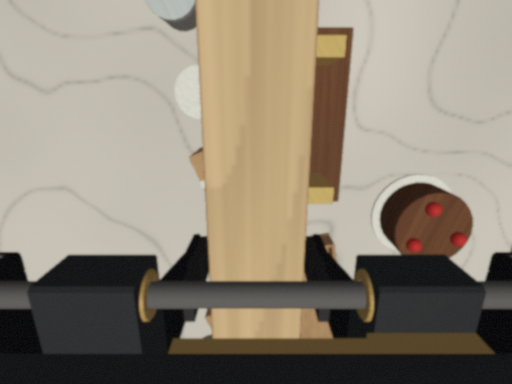

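Board held; the stand shows with brass posts at (330,46) and (320,195), half hidden by the board. Moving 60 mm aside will clear them.

Request:
send_rows([
  {"tx": 0, "ty": -0.5, "tz": 0, "turn": 0, "grip": 0.3},
  {"tx": 0, "ty": -0.5, "tz": 0, "turn": 0, "grip": 0.3},
  {"tx": 0, "ty": 0, "tz": 0, "turn": 0, "grip": 0.3},
  {"tx": 0, "ty": 0, "tz": 0, "turn": 0, "grip": 0.3},
])

```text
time: 10.88
position: [0.4809, 0.0954, 0.2693]
tool_rot: [2.275, 2.165, 0.0]
ft_force: [0.9, -0.4, -1.5]
grip_width: 0.635
grip_force: 50.0
```

```bash
python3 - <<'E'
from h import *
d0=dict(np.load("w4.npz"));h=cv2.cvtColor(d0["pixels"],cv2.COLOR_RGB2HSV);print(h[46,330],h[195,322],h[110,325],h[150,258])
d=grab("wrist");np.savez("w5.npz",**d);cv2.imwrite("pics/w5.png",d["pixels"][:,:,::-1])
pr=proj(d,[(.6155,.067,.09),(.624,.235,.09)]);print(pr)
C=[]
for p in pr:
    for lo in((15,110,90),(15,110,140)):
        c=blob(d,lo,(30,255,255),p,mina=30);print(lo,cv2.boundingRect(c),rect(d,c,.09))
    C.append(rect(d,c,.09)[0])
C=np.array(C);print(C.mean(0),np.linalg.norm(C[1]-C[0]),np.degrees(np.arctan2(*(C[1]-C[0])[::-1])))
b=grab("side")
E
```

```text
[ 22 118 193] [ 22 117 194] [ 11 137 104] [ 18  91 187]
[[364.8021 189.5056]
 [381.8813  40.6408]]
(15, 110, 90) (333, 172, 45, 29) (array([0.6033, 0.0719]), (36.29821014404297, 57.6352653503418), 87.12865447998047)
(15, 110, 140) (347, 186, 31, 15) (array([0.6127, 0.0625]), (18.416217803955078, 37.92359161376953), 87.12865447998047)
(15, 110, 90) (343, 33, 55, 32) (array([0.611 , 0.2277]), (30.755741119384766, 57.968563079833984), 87.19395446777344)
(15, 110, 140) (361, 34, 37, 24) (array([0.6211, 0.2302]), (22.693994522094727, 38.12907409667969), 87.19363403320312)
[0.6169 0.1464] 0.16796627795308786 87.1371840920438
```

```bash
python3 - <<'E'
from h import *
d=dict(np.load("w5.npz"));s=ctrl.get_state()
h=cv2.cvtColor(d["pixels"],cv2.COLOR_RGB2HSV)
print("col",[tuple(h[r,362]) for r in range(176,212,2)])
print("row",[tuple(h[193,c]) for c in range(338,384,3)])
for lo in((18,95,110),(18,95,125),(18,95,140),(18,95,155)):
    C=[rect(d,blob(d,lo,(30,255,255),p,mina=30),.09) for p in((363,192),(379,45))];P=np.array([k[0] for k in C])
    print(lo,C[0][1],C[1][1],P,P.mean(0),np.linalg.norm(P[1]-P[0]),np.degrees(np.arctan2(*(P[1]-P[0])[::-1])))
u=proj(d,[[*P[0],.09],[*P[1],.09]]);b=grab("side");a=grab("scene")
for w,v,k in zip(u,((235.2,198.4),(228.6,239.6)),((243.5,200),(294.5,234.1))):print(tri(d,w,b,v),tri(d,w,a,k))
c=blob(d,(12,60,120),(24,140,255),(258,100),rmax=230);q=c.reshape(-1,2);z=s["position"][2]+.0306
for r in(5,40,80):
    x=q[abs(q[:,1]-r)<2][:,0];e=plane(d,[(x.min(),r),(x.max(),r)],z);m=R.from_rotvec(s["tool_rot"]).as_matrix();print(r,x.min(),x.max(),(e-s["position"])@m)
E
```

```text
col [(np.uint8(18), np.uint8(146), np.uint8(103)), (np.uint8(18), np.uint8(138), np.uint8(105)), (np.uint8(18), np.uint8(138), np.uint8(105)), (np.uint8(18), np.uint8(144), np.uint8(103)), (np.uint8(18), np.uint8(141), np.uint8(105)), (np.uint8(21), np.uint8(130), np.uint8(155)), (np.uint8(22), np.uint8(118), np.uint8(197)), (np.uint8(22), np.uint8(117), np.uint8(199)), (np.uint8(22), np.uint8(117), np.uint8(199)), (np.uint8(22), np.uint8(120), np.uint8(198)), (np.uint8(22), np.uint8(118), np.uint8(199)), (np.uint8(22), np.uint8(119), np.uint8(200)), (np.uint8(22), np.uint8(119), np.uint8(200)), (np.uint8(21), np.uint8(78), np.uint8(199)), (np.uint8(20), np.uint8(28), np.uint8(200)), (np.uint8(22), np.uint8(23), np.uint8(201)), (np.uint8(22), np.uint8(23), np.uint8(201)), (np.uint8(22), np.uint8(24), np.uint8(201))]
row [(np.uint8(13), np.uint8(132), np.uint8(106)), (np.uint8(18), np.uint8(141), np.uint8(96)), (np.uint8(18), np.uint8(137), np.uint8(95)), (np.uint8(20), np.uint8(137), np.uint8(125)), (np.uint8(22), np.uint8(118), np.uint8(197)), (np.uint8(22), np.uint8(118), np.uint8(
[... 967 characters left out ...]
0.146 ] 0.1686347836760373 87.15828021129977
(18, 95, 155) (18.45502281188965, 38.332122802734375) (21.689096450805664, 38.21650314331055) [[0.6133 0.0611]
 [0.6219 0.2307]] [0.6176 0.1459] 0.16978846404608325 87.12501865359633
(array([0.6151, 0.0591, 0.0827]), np.float64(0.0007937375223339928)) (array([0.6147, 0.0617, 0.0841]), np.float64(0.0023554833026217495))
(array([0.6232, 0.2315, 0.0851]), np.float64(0.0004779638699501505)) (array([0.6235, 0.2324, 0.0844]), np.float64(0.0010451804509408484))
5 196 318 [[ 0.1252 -0.028  -0.0306]
 [ 0.1251  0.027  -0.0306]]
40 197 316 [[ 0.111  -0.0284 -0.0306]
 [ 0.1109  0.027  -0.0306]]
80 199 313 [[ 0.0936 -0.0285 -0.0306]
 [ 0.0935  0.0266 -0.0306]]
```

```bash
python3 - <<'E'
from h import *
togo(.618,.147,.0785,np.radians(-2.87))
E
```

```text
t=11.1 pos [0.4807 0.0965 0.2689] q7 -0.27 shift [0.948 2.247 3.173] turn 0.016 shift after turn [0.953 2.244 3.173]
```

Request:
send_rows([
  {"tx": 0.24, "ty": 0.56, "tz": 0, "turn": 0.01, "grip": 0.3},
  {"tx": 0.24, "ty": 0.56, "tz": 0, "turn": 0, "grip": 0.3},
  {"tx": 0.24, "ty": 0.56, "tz": 0, "turn": 0, "grip": 0.3},
  {"tx": 0.23, "ty": 0.56, "tz": 0.3, "turn": 0, "grip": 0.3},
  {"tx": 0, "ty": 0, "tz": 0.6, "turn": 0, "grip": 0.3},
  {"tx": 0, "ty": 0, "tz": 0.6, "turn": 0, "grip": 0.3},
  {"tx": 0, "ty": 0, "tz": 0.6, "turn": 0, "grip": 0.3},
  {"tx": 0, "ty": 0, "tz": 0.3, "turn": 0, "grip": 0.3},
  {"tx": 0, "ty": 0, "tz": 0, "turn": 0, "grip": 0.3},
  {"tx": 0, "ty": 0, "tz": 0, "turn": 0, "grip": 0.3},
])

```text
time: 12.32
position: [0.6183, 0.1477, 0.1267]
tool_rot: [2.274, 2.166, 0.003]
ft_force: [0.5, 0.3, -1.4]
grip_width: 0.63
grip_force: 50.0
```

```bash
python3 - <<'E'
from h import *
togo(.618,.147,.0785,np.radians(-2.87))
E
```

```text
t=12.3 pos [0.6183 0.1477 0.1267] q7 -0.54 shift [-0.013 -0.007  0.803] turn 0.009 shift after turn [-0.013 -0.007  0.803]
```

Descend the last stretch slowly.

Request:
send_rows([
  {"tx": 0, "ty": 0, "tz": 0.3, "turn": 0, "grip": 0.3},
  {"tx": 0, "ty": 0, "tz": 0.25, "turn": 0, "grip": 0.3},
  {"tx": 0, "ty": 0, "tz": 0.12, "turn": 0, "grip": 0.3},
  {"tx": 0, "ty": 0, "tz": 0.08, "turn": 0, "grip": 0.3},
  {"tx": 0, "ty": 0, "tz": 0, "turn": 0, "grip": 0.3},
  {"tx": 0, "ty": 0, "tz": 0, "turn": 0, "grip": 0.3},
])

```text
time: 13.08
position: [0.6175, 0.1474, 0.0806]
tool_rot: [2.274, 2.167, 0.001]
ft_force: [0.2, -0.0, -2.7]
grip_width: 0.631
grip_force: 50.0
```

Request:
send_rows([
  {"tx": 0, "ty": 0, "tz": 0.03, "turn": 0, "grip": 0.3},
  {"tx": 0, "ty": 0, "tz": 0.02, "turn": 0, "grip": 0.3},
  {"tx": 0, "ty": 0, "tz": 0, "turn": 0, "grip": 0.3},
  {"tx": 0, "ty": 0, "tz": 0, "turn": 0, "grip": 0.3},
])

```text
time: 13.58
position: [0.6173, 0.1473, 0.0774]
tool_rot: [2.275, 2.167, 0.0]
ft_force: [-0.2, -1.0, 0.3]
grip_width: 0.63
grip_force: 50.0
```

Request:
send_rows([
  {"tx": 0, "ty": 0, "tz": 0, "turn": 0, "grip": 0.75},
  {"tx": 0, "ty": 0, "tz": 0, "turn": 0, "grip": 0.9},
  {"tx": 0, "ty": 0, "tz": 0, "turn": 0, "grip": 1},
  {"tx": 0, "ty": 0, "tz": 0, "turn": 0, "grip": 1},
  {"tx": 0, "ty": 0, "tz": 0, "turn": 0, "grip": 1},
  {"tx": 0, "ty": 0, "tz": -0.3, "turn": 0, "grip": 1},
  {"tx": 0, "ty": 0, "tz": -0.6, "turn": 0, "grip": 1},
  {"tx": 0, "ty": 0, "tz": -0.7, "turn": 0, "grip": 1},
  {"tx": -0.4, "ty": 0, "tz": -0.7, "turn": 0, "grip": 1},
  {"tx": -0.5, "ty": 0, "tz": -0.7, "turn": 0, "grip": 1},
  {"tx": 0, "ty": 0, "tz": -0.7, "turn": 0, "grip": 1},
  {"tx": 0, "ty": 0, "tz": 0, "turn": 0, "grip": 1},
])

```text
time: 15.08
position: [0.6163, 0.0942, 0.3047]
tool_rot: [2.272, 2.163, 0.011]
ft_force: [-0.7, 0.6, -0.7]
grip_width: 0.998
grip_force: 0.0
```

```bash
python3 - <<'E'
from h import *
d=grab("wrist");np.savez("w6.npz",**d);cv2.imwrite("pics/w6.png",d["pixels"][:,:,::-1])
print(ctrl.get_state()["position"])
c=blob(d,(14,60,120),(26,140,255),proj(d,[.618,.147,.108])[0]);print(cv2.boundingRect(c),rect(d,c,.108))
c=blob(d,(0,90,40),(14,255,140),proj(d,[.66,.147,.01])[0]);print("base visible",cv2.boundingRect(c),rect(d,c,.01))
E
```

```text
[0.6153 0.0941 0.302 ]
(229, 8, 50, 217) (array([0.6168, 0.1479]), (257.5158996582031, 58.00965118408203), 87.19445037841797)
base visible (276, 39, 12, 158) (array([0.659 , 0.1437]), (234.45123291015625, 13.485331535339355), 87.109619140625)
```

View pics/w6.png

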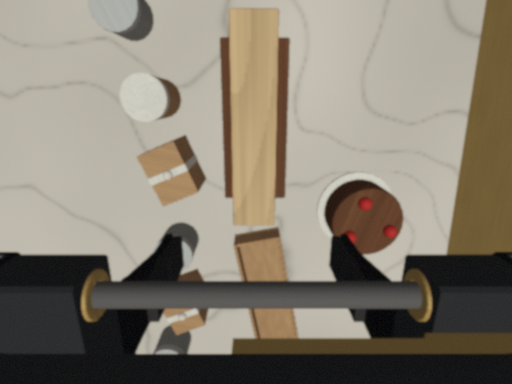

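The board lies on the stand at (229–279, 8–225): its centre is (0.617, 0.148) against (0.617, 0.146) for the stand, and the angles agree. Next tin C, whose top is at (115,5).

```bash
cat >> h.py <<'E'
def circ(d,near,z,lo,hi,rmax=235):
    c=blob(d,lo,hi,near,rmax=rmax,mina=30);p=plane(d,c.reshape(-1,2),z)[:,:2]
    (x,y),r=cv2.minEnclosingCircle((p*1000).astype(np.float32));e=cv2.fitEllipse((p*1000).astype(np.float32))
    return np.array([x,y])/1000,r*2,e
E
python3 - <<'E'
from h import *
togo(.45,.27,.25,np.radians(-2.87))
d=dict(np.load("w6.npz"));h=cv2.cvtColor(d["pixels"],cv2.COLOR_RGB2HSV)
for p in((10,112),(240,185),(95,140),(97,172),(60,60)):print(p,h[p])
b=grab("side");h=cv2.cvtColor(b["pixels"],cv2.COLOR_RGB2HSV)
for p in((264,285),(270,285),(145,286),(183,276),(280,300)):print(p,h[p])
print(plane(b,[(314.4,143),(302.5,163)],.065))
E
```

```text
t=15.1 pos [0.6153 0.0941 0.302 ] q7 -0.40 shift [ 2.795 -2.897  0.857] turn 0.013 shift after turn [ 2.79  -2.902  0.857]
(10, 112) [ 45   9 175]
(240, 185) [19 24 86]
(95, 140) [ 26  17 205]
(97, 172) [ 14 123  85]
(60, 60) [ 22  25 185]
(264, 285) [ 23  14 147]
(270, 285) [ 23  14 150]
(145, 286) [ 19  19 147]
(183, 276) [ 18  17 147]
(280, 300) [ 18  37 167]
[[ 0.3325 -0.252   0.065 ]
 [ 0.3827 -0.1379  0.065 ]]
```

Request:
send_rows([
  {"tx": 0.56, "ty": -0.58, "tz": 0.17, "turn": 0, "grip": 1},
  {"tx": 0.56, "ty": -0.58, "tz": 0.17, "turn": 0, "grip": 1},
  {"tx": 0.56, "ty": -0.58, "tz": 0.17, "turn": 0, "grip": 1},
  {"tx": 0.56, "ty": -0.58, "tz": 0.17, "turn": 0, "grip": 1},
  {"tx": 0.56, "ty": -0.58, "tz": 0.17, "turn": 0, "grip": 1},
  {"tx": 0, "ty": 0, "tz": 0, "turn": 0, "grip": 1},
  {"tx": 0, "ty": 0, "tz": 0, "turn": 0, "grip": 1},
])

```text
time: 16.05
position: [0.4489, 0.2688, 0.2475]
tool_rot: [2.274, 2.166, -0.002]
ft_force: [1.0, -0.1, -0.3]
grip_width: 1.004
grip_force: 0.0
```

```bash
cat >> h.py <<'E'
def tin(x,y,z=.065):
    d=grab("wrist");np.savez("wt.npz",**d);p=proj(d,[x,y,z])[0]
    h=cv2.cvtColor(cv2.GaussianBlur(d["pixels"],(5,5),0),cv2.COLOR_RGB2HSV);print("px",p.round(),"hsv",h[int(p[1]),int(p[0])])
    for S in(14,16,18):
        try:
            c,D,e=circ(d,p,z,(0,0,110),(179,S,255));print(S,c,"D %.1f"%D,"ell",np.round(e[0],1),np.round(e[1],1))
        except Exception as ex:print(S,ex)
E
python3 - <<'E'
from h import *
tin(.452,.299)
E
```

```text
px [258. 147.] hsv [ 94  12 175]
14 [0.4521 0.3002] D 62.3 ell [452.4 300. ] [59.9 61.1]
16 [0.4519 0.2999] D 63.1 ell [452.4 299.9] [60.6 61.9]
18 [0.452 0.3  ] D 63.2 ell [452.3 299.9] [61.2 62.3]
```

```bash
python3 - <<'E'
from h import *
togo(.4525,.300,.003,np.radians(-2.87))
E
```

```text
t=16.1 pos [0.4495 0.2684 0.2476] q7 -0.69 shift [0.533 0.026 4.076] turn -0.000 shift after turn [0.533 0.026 4.076]
```

Request:
send_rows([
  {"tx": 0.53, "ty": 0.03, "tz": 0.3, "turn": 0, "grip": 1},
  {"tx": 0, "ty": 0, "tz": 0.7, "turn": 0, "grip": 1},
  {"tx": 0, "ty": 0, "tz": 0.7, "turn": 0, "grip": 1},
  {"tx": 0, "ty": 0, "tz": 0.7, "turn": 0, "grip": 1},
  {"tx": 0, "ty": 0, "tz": 0.7, "turn": 0, "grip": 1},
  {"tx": 0, "ty": 0, "tz": 0.5, "turn": 0, "grip": 1},
  {"tx": 0, "ty": 0, "tz": 0.3, "turn": 0, "grip": 1},
  {"tx": 0, "ty": 0, "tz": 0.18, "turn": 0, "grip": 1},
  {"tx": 0, "ty": 0, "tz": 0, "turn": 0, "grip": 1},
  {"tx": 0, "ty": 0, "tz": 0, "turn": 0, "grip": 0.4},
  {"tx": 0, "ty": 0, "tz": 0, "turn": 0, "grip": 0.4},
  {"tx": 0, "ty": 0, "tz": 0, "turn": 0, "grip": 0.4},
], newtons=35)

```text
time: 17.6
position: [0.4527, 0.3014, 0.0039]
tool_rot: [2.274, 2.166, 0.001]
ft_force: [-0.6, 0.6, 1.3]
grip_width: 0.744
grip_force: 0.0
```

Request:
send_rows([
  {"tx": 0, "ty": 0, "tz": 0, "turn": 0, "grip": 0.4},
  {"tx": 0, "ty": 0, "tz": 0, "turn": 0, "grip": 0.4},
])

```text
time: 17.85
position: [0.4526, 0.3014, 0.0037]
tool_rot: [2.274, 2.166, 0.001]
ft_force: [-0.2, -0.7, 3.3]
grip_width: 0.681
grip_force: 35.0
```

```bash
python3 - <<'E'
from h import *
s=ctrl.get_state();print(s["grip_width"],s["grip_force"],s["ft_force"])
togo(.6208,.2172,.112,np.radians(-2.87))
E
```

```text
0.6814070549177061 34.99223764054477 [-0.2117 -0.681   3.3149]
t=17.9 pos [0.4526 0.3014 0.0037] q7 -0.97 shift [-1.265  2.869 -1.802] turn 0.011 shift after turn [-1.261  2.871 -1.802]
```

Request:
send_rows([
  {"tx": 0, "ty": 0, "tz": -0.4, "turn": 0, "grip": 0.4},
  {"tx": 0, "ty": 0, "tz": -0.7, "turn": 0, "grip": 0.4},
  {"tx": 0, "ty": 0, "tz": -0.7, "turn": 0, "grip": 0.4},
  {"tx": 0, "ty": 0, "tz": -0.7, "turn": 0, "grip": 0.4},
  {"tx": -0.2, "ty": 0.4, "tz": -0.3, "turn": 0, "grip": 0.4},
  {"tx": -0.26, "ty": 0.57, "tz": 0, "turn": 0, "grip": 0.4},
  {"tx": -0.26, "ty": 0.6, "tz": 0, "turn": 0, "grip": 0.4},
  {"tx": -0.27, "ty": 0.7, "tz": 0, "turn": 0, "grip": 0.4},
  {"tx": -0.27, "ty": 0.6, "tz": 0, "turn": 0, "grip": 0.4},
  {"tx": 0, "ty": 0, "tz": 0, "turn": 0, "grip": 0.4},
  {"tx": 0, "ty": 0, "tz": 0.3, "turn": 0, "grip": 0.4},
  {"tx": 0, "ty": 0, "tz": 0, "turn": 0, "grip": 0.4},
])

```text
time: 19.35
position: [0.618, 0.2178, 0.1507]
tool_rot: [-2.271, -2.168, 0.007]
ft_force: [-0.5, -0.9, -2.0]
grip_width: 0.68
grip_force: 35.0
```

```bash
python3 - <<'E'
from h import *
togo(.6208,.2172,.112,np.radians(-2.87))
E
```

```text
t=19.4 pos [0.618  0.2178 0.1507] q7 -0.67 shift [-0.006  0.05   0.646] turn 0.027 shift after turn [-0.006  0.05   0.646]
```

Request:
send_rows([
  {"tx": 0, "ty": 0.03, "tz": 0.3, "turn": 0, "grip": 0.4},
  {"tx": 0, "ty": 0, "tz": 0.2, "turn": 0, "grip": 0.4},
  {"tx": 0, "ty": 0, "tz": 0.1, "turn": 0, "grip": 0.4},
  {"tx": 0, "ty": 0, "tz": 0, "turn": 0, "grip": 0.4},
  {"tx": 0, "ty": 0, "tz": 0, "turn": 0, "grip": 0.4},
])

```text
time: 19.98
position: [0.6227, 0.2176, 0.1178]
tool_rot: [2.275, 2.167, 0.001]
ft_force: [-0.3, -0.7, -2.3]
grip_width: 0.681
grip_force: 35.0
```

```bash
python3 - <<'E'
from h import *
togo(.6208,.2172,.1115,np.radians(-2.87));print(ctrl.get_state()["ft_force"])
E
```

```text
t=20.0 pos [0.6227 0.2176 0.1178] q7 -0.68 shift [-0.008 -0.032  0.105] turn 0.011 shift after turn [-0.008 -0.032  0.105]
[-0.2779 -0.7267 -2.2717]
```

Request:
send_rows([
  {"tx": 0, "ty": -0.03, "tz": 0.05, "turn": 0, "grip": 0.4},
  {"tx": 0, "ty": 0, "tz": 0.04, "turn": 0, "grip": 0.4},
  {"tx": 0, "ty": 0, "tz": 0, "turn": 0, "grip": 0.4},
  {"tx": 0, "ty": 0, "tz": 0, "turn": 0, "grip": 0.4},
])

```text
time: 20.48
position: [0.6206, 0.2173, 0.1119]
tool_rot: [2.275, 2.167, -0.0]
ft_force: [-1.2, -0.5, -1.7]
grip_width: 0.682
grip_force: 35.0
```

Request:
send_rows([
  {"tx": 0, "ty": 0, "tz": 0, "turn": 0, "grip": 0.8},
  {"tx": 0, "ty": 0, "tz": 0, "turn": 0, "grip": 1},
  {"tx": 0, "ty": 0, "tz": 0, "turn": 0, "grip": 1},
  {"tx": 0, "ty": 0, "tz": 0, "turn": 0, "grip": 1},
  {"tx": 0, "ty": 0, "tz": -0.4, "turn": 0, "grip": 1},
  {"tx": 0, "ty": 0, "tz": -0.7, "turn": 0, "grip": 1},
  {"tx": 0, "ty": 0, "tz": -0.7, "turn": 0, "grip": 1},
  {"tx": -0.3, "ty": -0.12, "tz": -0.5, "turn": 0, "grip": 1},
  {"tx": -0.6, "ty": -0.25, "tz": 0, "turn": 0, "grip": 1},
  {"tx": -0.8, "ty": -0.35, "tz": 0, "turn": 0, "grip": 1},
  {"tx": -0.8, "ty": -0.35, "tz": 0, "turn": 0, "grip": 1},
])

```text
time: 21.85
position: [0.5485, 0.0696, 0.2499]
tool_rot: [2.274, 2.167, 0.0]
ft_force: [0.7, -0.7, 0.3]
grip_width: 1.0
grip_force: 0.0
```

Request:
send_rows([
  {"tx": -0.8, "ty": -0.35, "tz": 0, "turn": 0, "grip": 1},
  {"tx": -0.8, "ty": -0.35, "tz": 0, "turn": 0, "grip": 1},
  {"tx": -0.8, "ty": -0.35, "tz": 0, "turn": 0, "grip": 1},
  {"tx": 0, "ty": 0, "tz": 0, "turn": 0, "grip": 1},
  {"tx": 0, "ty": 0, "tz": 0, "turn": 0, "grip": 1},
  {"tx": 0, "ty": 0, "tz": 0, "turn": 0, "grip": 1},
])

```text
time: 22.6
position: [0.4798, -0.0683, 0.25]
tool_rot: [-2.271, -2.17, -0.001]
ft_force: [-0.4, -0.5, -0.7]
grip_width: 1.0
grip_force: 0.0
```

```bash
python3 - <<'E'
from h import *
tin(.479,-.041)
togo(.479,-.041,.003,np.radians(-2.87))
E
```

```text
px [255. 150.] hsv [ 98  11 179]
14 [ 0.4801 -0.0434] D 62.1 ell [480.2 -43.5] [59.9 61. ]
16 [ 0.4801 -0.0435] D 62.4 ell [480.2 -43.5] [60.8 61.2]
18 [ 0.4802 -0.0437] D 63.0 ell [480.2 -43.8] [61.4 61.8]
t=22.6 pos [ 0.4798 -0.0684  0.2499] q7 0.07 shift [ 0.454 -0.034  4.116] turn 0.033 shift after turn [ 0.454 -0.036  4.116]
```

Request:
send_rows([
  {"tx": 0.41, "ty": -0.01, "tz": 0.3, "turn": 0.03, "grip": 1},
  {"tx": 0, "ty": 0, "tz": 0.7, "turn": 0, "grip": 1},
  {"tx": 0, "ty": 0, "tz": 0.7, "turn": 0, "grip": 1},
  {"tx": 0, "ty": 0, "tz": 0.7, "turn": 0, "grip": 1},
  {"tx": 0, "ty": 0, "tz": 0.7, "turn": 0, "grip": 1},
  {"tx": 0, "ty": 0, "tz": 0.5, "turn": 0, "grip": 1},
  {"tx": 0, "ty": 0, "tz": 0.3, "turn": 0, "grip": 1},
  {"tx": 0, "ty": 0, "tz": 0.2, "turn": 0, "grip": 1},
  {"tx": 0, "ty": 0, "tz": 0, "turn": 0, "grip": 1},
  {"tx": 0, "ty": 0, "tz": 0, "turn": 0, "grip": 0.4},
  {"tx": 0, "ty": 0, "tz": 0, "turn": 0, "grip": 0.4},
  {"tx": 0, "ty": 0, "tz": 0, "turn": 0, "grip": 0.4},
])

```text
time: 24.15
position: [0.4803, -0.0457, 0.0045]
tool_rot: [2.279, 2.161, 0.0]
ft_force: [1.0, -0.1, 0.6]
grip_width: 0.745
grip_force: 0.0
```

Request:
send_rows([
  {"tx": 0, "ty": 0, "tz": 0, "turn": 0, "grip": 0.4},
  {"tx": 0, "ty": 0, "tz": 0, "turn": 0, "grip": 0.4},
])

```text
time: 24.4
position: [0.4802, -0.0457, 0.0043]
tool_rot: [2.279, 2.161, 0.0]
ft_force: [-0.4, -0.2, 4.1]
grip_width: 0.682
grip_force: 35.0
```

```bash
python3 - <<'E'
from h import *
s=ctrl.get_state();print(s["grip_width"],s["grip_force"],s["ft_force"])
togo(.6173,.1473,.112,np.radians(-2.87))
E
```

```text
0.6820782294872785 34.99929266574327 [-0.3704 -0.171   4.1197]
t=24.4 pos [ 0.4802 -0.0457  0.0043] q7 -0.18 shift [ 3.331  2.113 -1.794] turn -0.020 shift after turn [ 3.325  2.122 -1.794]
```

Request:
send_rows([
  {"tx": 0, "ty": 0, "tz": -0.4, "turn": -0.02, "grip": 0.4},
  {"tx": 0, "ty": 0, "tz": -0.7, "turn": 0, "grip": 0.4},
  {"tx": 0, "ty": 0, "tz": -0.7, "turn": 0, "grip": 0.4},
  {"tx": 0, "ty": 0, "tz": -0.7, "turn": 0, "grip": 0.4},
  {"tx": 0.4, "ty": 0.26, "tz": -0.3, "turn": 0, "grip": 0.4},
  {"tx": 0.6, "ty": 0.38, "tz": 0, "turn": 0, "grip": 0.4},
  {"tx": 0.6, "ty": 0.38, "tz": 0, "turn": 0, "grip": 0.4},
  {"tx": 0.6, "ty": 0.38, "tz": 0, "turn": 0, "grip": 0.4},
  {"tx": 0.6, "ty": 0.38, "tz": 0, "turn": 0, "grip": 0.4},
  {"tx": 0.5, "ty": 0.34, "tz": 0, "turn": 0, "grip": 0.4},
  {"tx": 0, "ty": 0, "tz": 0.3, "turn": 0, "grip": 0.4},
  {"tx": 0, "ty": 0, "tz": 0.3, "turn": 0, "grip": 0.4},
])

```text
time: 25.9
position: [0.6159, 0.145, 0.1339]
tool_rot: [-2.276, -2.165, 0.004]
ft_force: [1.0, -0.1, -2.6]
grip_width: 0.682
grip_force: 35.0
```

Request:
send_rows([
  {"tx": 0, "ty": 0, "tz": 0.2, "turn": 0, "grip": 0.4},
  {"tx": 0, "ty": 0, "tz": 0.1, "turn": 0, "grip": 0.4},
  {"tx": 0, "ty": 0, "tz": 0, "turn": 0, "grip": 0.4},
  {"tx": 0, "ty": 0, "tz": 0, "turn": 0, "grip": 0.4},
  {"tx": 0, "ty": 0, "tz": 0, "turn": 0, "grip": 0.4},
])

```text
time: 26.52
position: [0.6172, 0.146, 0.1186]
tool_rot: [2.276, 2.165, 0.001]
ft_force: [0.1, -0.0, -1.7]
grip_width: 0.68
grip_force: 35.0
```

```bash
python3 - <<'E'
from h import *
togo(.6173,.1453,.1123,np.radians(-2.87));print(ctrl.get_state()["ft_force"])
E
```

```text
t=26.5 pos [0.6172 0.146  0.1186] q7 -0.58 shift [-0.012  0.002  0.105] turn 0.001 shift after turn [-0.012  0.002  0.105]
[ 0.1255 -0.0267 -1.68  ]
```

Request:
send_rows([
  {"tx": 0, "ty": 0, "tz": 0.06, "turn": 0, "grip": 0.4},
  {"tx": 0, "ty": 0, "tz": 0.035, "turn": 0, "grip": 0.4},
  {"tx": 0, "ty": 0, "tz": 0, "turn": 0, "grip": 0.4},
  {"tx": 0, "ty": 0, "tz": 0, "turn": 0, "grip": 0.4},
  {"tx": 0, "ty": 0, "tz": 0, "turn": 0, "grip": 0.8},
  {"tx": 0, "ty": 0, "tz": 0, "turn": 0, "grip": 1},
  {"tx": 0, "ty": 0, "tz": 0, "turn": 0, "grip": 1},
  {"tx": 0, "ty": 0, "tz": 0, "turn": 0, "grip": 1},
  {"tx": 0, "ty": 0, "tz": -0.4, "turn": 0, "grip": 1},
  {"tx": 0, "ty": 0, "tz": -0.7, "turn": 0, "grip": 1},
  {"tx": 0, "ty": 0, "tz": -0.7, "turn": 0, "grip": 1},
  {"tx": -0.34, "ty": -0.12, "tz": -0.5, "turn": 0, "grip": 1},
])

```text
time: 28.02
position: [0.6087, 0.1281, 0.2524]
tool_rot: [-2.273, -2.169, -0.004]
ft_force: [0.2, -0.4, 0.4]
grip_width: 0.997
grip_force: 0.0
```

Request:
send_rows([
  {"tx": -0.7, "ty": -0.25, "tz": 0, "turn": 0, "grip": 1},
  {"tx": -0.8, "ty": -0.29, "tz": 0, "turn": 0, "grip": 1},
  {"tx": -0.8, "ty": -0.29, "tz": 0, "turn": 0, "grip": 1},
  {"tx": -0.8, "ty": -0.29, "tz": 0, "turn": 0, "grip": 1},
  {"tx": -0.8, "ty": -0.29, "tz": 0, "turn": 0, "grip": 1},
  {"tx": -0.8, "ty": -0.29, "tz": 0, "turn": 0, "grip": 1},
  {"tx": -0.8, "ty": -0.29, "tz": 0, "turn": 0, "grip": 1},
  {"tx": -0.8, "ty": -0.29, "tz": 0, "turn": 0, "grip": 1},
  {"tx": -0.6, "ty": -0.19, "tz": 0, "turn": 0, "grip": 1},
  {"tx": 0, "ty": 0, "tz": 0, "turn": 0, "grip": 1},
  {"tx": 0, "ty": 0, "tz": 0, "turn": 0, "grip": 1},
  {"tx": 0, "ty": 0, "tz": 0, "turn": 0, "grip": 1},
])

```text
time: 29.52
position: [0.4408, -0.2786, 0.2504]
tool_rot: [2.273, 2.168, 0.0]
ft_force: [-0.1, 0.4, 0.2]
grip_width: 1.001
grip_force: 0.0
```

```bash
python3 - <<'E'
from h import *
tin(.4406,-.251)
togo(.4406,-.251,.003,np.radians(-2.87))
E
```

```text
px [255. 150.] hsv [ 98  12 171]
14 [ 0.443  -0.2541] D 61.9 ell [ 443.  -254.3] [60.  60.6]
16 [ 0.4424 -0.2543] D 62.8 ell [ 443.  -254.4] [60.5 61.2]
18 [ 0.4428 -0.2543] D 63.1 ell [ 442.9 -254.5] [61.1 61.5]
t=29.6 pos [ 0.4406 -0.2788  0.2504] q7 0.44 shift [ 0.463 -0.024  4.124] turn 0.020 shift after turn [ 0.463 -0.025  4.124]
```

Request:
send_rows([
  {"tx": 0.43, "ty": 0.02, "tz": 0.3, "turn": 0.02, "grip": 1},
  {"tx": 0, "ty": 0, "tz": 0.7, "turn": 0, "grip": 1},
  {"tx": 0, "ty": 0, "tz": 0.7, "turn": 0, "grip": 1},
  {"tx": 0, "ty": 0, "tz": 0.7, "turn": 0, "grip": 1},
  {"tx": 0, "ty": 0, "tz": 0.7, "turn": 0, "grip": 1},
  {"tx": 0, "ty": 0, "tz": 0.5, "turn": 0, "grip": 1},
  {"tx": 0, "ty": 0, "tz": 0.3, "turn": 0, "grip": 1},
  {"tx": 0, "ty": 0, "tz": 0.2, "turn": 0, "grip": 1},
  {"tx": 0, "ty": 0, "tz": 0, "turn": 0, "grip": 1},
  {"tx": 0, "ty": 0, "tz": 0, "turn": 0, "grip": 0.4},
  {"tx": 0, "ty": 0, "tz": 0, "turn": 0, "grip": 0.4},
  {"tx": 0, "ty": 0, "tz": 0, "turn": 0, "grip": 0.4},
])

```text
time: 31.08
position: [0.4427, -0.2548, 0.0048]
tool_rot: [2.279, 2.161, -0.0]
ft_force: [0.3, 1.0, -0.4]
grip_width: 0.744
grip_force: 0.0
```

Request:
send_rows([
  {"tx": 0, "ty": 0, "tz": 0, "turn": 0, "grip": 0.4},
  {"tx": 0, "ty": 0, "tz": 0, "turn": 0, "grip": 0.4},
])

```text
time: 31.32
position: [0.4428, -0.2547, 0.0047]
tool_rot: [2.279, 2.161, 0.0]
ft_force: [-0.6, -0.4, 2.8]
grip_width: 0.682
grip_force: 35.0
```

```bash
python3 - <<'E'
from h import *
s=ctrl.get_state();print(s["grip_width"],s["grip_force"],s["ft_force"])
togo(.6138,.0774,.112,np.radians(-2.87))
E
```

```text
0.6821330337473495 35.000019686922315 [-0.6163 -0.3929  2.8359]
t=31.3 pos [ 0.4428 -0.2547  0.0047] q7 0.26 shift [ 5.677  2.555 -1.79 ] turn -0.019 shift after turn [ 5.67   2.571 -1.79 ]
```

Request:
send_rows([
  {"tx": 0, "ty": 0, "tz": -0.4, "turn": -0.02, "grip": 0.4},
  {"tx": 0, "ty": 0, "tz": -0.7, "turn": 0, "grip": 0.4},
  {"tx": 0, "ty": 0, "tz": -0.7, "turn": 0, "grip": 0.4},
  {"tx": 0, "ty": 0, "tz": -0.7, "turn": 0, "grip": 0.4},
  {"tx": 0.4, "ty": 0.18, "tz": -0.3, "turn": 0, "grip": 0.4},
  {"tx": 0.7, "ty": 0.31, "tz": 0, "turn": 0, "grip": 0.4},
  {"tx": 0.7, "ty": 0.31, "tz": 0, "turn": 0, "grip": 0.4},
  {"tx": 0.7, "ty": 0.31, "tz": 0, "turn": 0, "grip": 0.4},
  {"tx": 0.7, "ty": 0.31, "tz": 0, "turn": 0, "grip": 0.4},
  {"tx": 0.7, "ty": 0.31, "tz": 0, "turn": 0, "grip": 0.4},
  {"tx": 0.7, "ty": 0.31, "tz": 0, "turn": 0, "grip": 0.4},
  {"tx": 0.7, "ty": 0.32, "tz": 0, "turn": 0, "grip": 0.4},
])

```text
time: 32.83
position: [0.5996, 0.0569, 0.1713]
tool_rot: [-2.276, -2.164, 0.002]
ft_force: [0.5, -0.1, -2.6]
grip_width: 0.683
grip_force: 35.0
```

Request:
send_rows([
  {"tx": 0.37, "ty": 0.2, "tz": 0, "turn": 0, "grip": 0.4},
  {"tx": 0, "ty": 0, "tz": 0.3, "turn": 0, "grip": 0.4},
  {"tx": 0, "ty": 0, "tz": 0.3, "turn": 0, "grip": 0.4},
  {"tx": 0, "ty": 0, "tz": 0.2, "turn": 0, "grip": 0.4},
  {"tx": 0, "ty": 0, "tz": 0.1, "turn": 0, "grip": 0.4},
  {"tx": 0, "ty": 0, "tz": 0, "turn": 0, "grip": 0.4},
  {"tx": 0, "ty": 0, "tz": 0, "turn": 0, "grip": 0.4},
  {"tx": 0, "ty": 0, "tz": 0, "turn": 0, "grip": 0.4},
])

```text
time: 33.83
position: [0.6132, 0.0777, 0.1189]
tool_rot: [2.276, 2.165, 0.001]
ft_force: [0.1, -0.8, -2.9]
grip_width: 0.679
grip_force: 35.0
```

```bash
python3 - <<'E'
from h import *
togo(.6138,.0774,.1127,np.radians(-2.87));print(ctrl.get_state()["ft_force"])
E
```

```text
t=33.8 pos [0.6132 0.0777 0.1189] q7 -0.46 shift [-0.005  0.01   0.104] turn 0.000 shift after turn [-0.005  0.01   0.104]
[ 0.0763 -0.843  -2.9143]
```

Request:
send_rows([
  {"tx": 0, "ty": 0, "tz": 0.06, "turn": 0, "grip": 0.4},
  {"tx": 0, "ty": 0, "tz": 0.035, "turn": 0, "grip": 0.4},
  {"tx": 0, "ty": 0, "tz": 0, "turn": 0, "grip": 0.4},
  {"tx": 0, "ty": 0, "tz": 0, "turn": 0, "grip": 0.4},
  {"tx": 0, "ty": 0, "tz": 0, "turn": 0, "grip": 0.8},
  {"tx": 0, "ty": 0, "tz": 0, "turn": 0, "grip": 1},
  {"tx": 0, "ty": 0, "tz": 0, "turn": 0, "grip": 1},
  {"tx": 0, "ty": 0, "tz": 0, "turn": 0, "grip": 1},
  {"tx": 0, "ty": 0, "tz": -0.4, "turn": 0, "grip": 1},
  {"tx": 0, "ty": 0, "tz": -0.7, "turn": 0, "grip": 1},
  {"tx": 0, "ty": 0, "tz": -0.7, "turn": 0, "grip": 1},
  {"tx": -0.34, "ty": -0.03, "tz": -0.7, "turn": 0, "grip": 1},
])

```text
time: 35.33
position: [0.6096, 0.0595, 0.264]
tool_rot: [-2.272, -2.169, -0.002]
ft_force: [0.6, 0.1, -0.5]
grip_width: 1.0
grip_force: 0.0
```

Request:
send_rows([
  {"tx": -0.6, "ty": -0.08, "tz": -0.6, "turn": 0, "grip": 1},
  {"tx": -0.8, "ty": -0.1, "tz": 0, "turn": 0, "grip": 1},
  {"tx": -0.8, "ty": -0.1, "tz": 0, "turn": 0, "grip": 1},
  {"tx": -0.8, "ty": -0.1, "tz": 0, "turn": 0, "grip": 1},
  {"tx": -0.8, "ty": -0.1, "tz": 0, "turn": 0, "grip": 1},
  {"tx": -0.8, "ty": -0.1, "tz": 0, "turn": 0, "grip": 1},
  {"tx": 0, "ty": 0, "tz": 0, "turn": 0, "grip": 1},
  {"tx": 0, "ty": 0, "tz": 0, "turn": 0, "grip": 1},
  {"tx": 0, "ty": 0, "tz": 0, "turn": 0, "grip": 1},
])

```text
time: 36.45
position: [0.5619, -0.2146, 0.2988]
tool_rot: [2.273, 2.168, 0.001]
ft_force: [0.6, 0.6, -0.6]
grip_width: 1.002
grip_force: 0.0
```

```bash
python3 - <<'E'
from h import *
d=grab("wrist");np.savez("w7.npz",**d);cv2.imwrite("pics/w7.png",d["pixels"][:,:,::-1]);print(ctrl.get_state()["position"])
p=proj(d,[.63,-.17,.042])[0];print(p)
c=blob(d,(0,60,30),(30,255,255),p);print(cv2.boundingRect(c),rect(d,c,.042))
p=proj(d,[.488,-.138,.082])[0];print(p)
c=blob(d,(0,60,30),(30,255,255),p);print(cv2.boundingRect(c),rect(d,c,.082))
E
```

```text
[ 0.5619 -0.2147  0.2988]
[302.6052 127.8436]
(260, 19, 79, 197) (array([ 0.6292, -0.1684]), (78.83013916015625, 265.3071594238281), 7.860057353973389)
[195.8154 110.2222]
(168, 84, 50, 33) (array([ 0.4845, -0.1244]), (59.61367416381836, 25.91929817199707), 17.386037826538086)
```

View pics/w7.png

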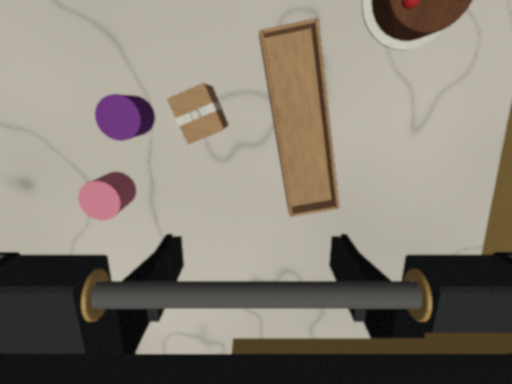

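The gift box is at (260–338, 19–215), outer size measured 79 × 265 mm. Carton a is at (198,113), with its band across it. The pink and purple tins at (100,198) and (122,117) are left alone.

```bash
cat >> h.py <<'E'
def carton(d,x,y,z,thr=120,rad=.06,show=True):
    h=cv2.cvtColor(cv2.GaussianBlur(d["pixels"],(3,3),0),cv2.COLOR_RGB2HSV)
    m=cv2.inRange(h,np.array((5,60,thr)),np.array((28,255,255)));m[236:]=0
    m=cv2.morphologyEx(m,cv2.MORPH_OPEN,np.ones((3,3)));P=[]
    for c in cv2.findContours(m,cv2.RETR_EXTERNAL,cv2.CHAIN_APPROX_NONE)[0]:
        if cv2.contourArea(c)<60:continue
        p=plane(d,c.reshape(-1,2),z)[:,:2]
        if np.linalg.norm(p.mean(0)-(x,y))<rad:P.append(p)
    (cx,cy),wh,a=cv2.minAreaRect((np.vstack(P)*1000).astype(np.float32))
    if wh[0]>wh[1]: wh=wh[::-1];a+=90   # a = direction of the shorter side
    a=(a+90)%180-90
    print("parts",len(P),"centre %.4f %.4f"%(cx/1000,cy/1000),"short %.1f long %.1f"%tuple(wh),"short dir %.1f deg"%a)
    return cx/1000,cy/1000,a
E
python3 - <<'E'
from h import *
d=dict(np.load("w7.npz"));h=cv2.cvtColor(d["pixels"],cv2.COLOR_RGB2HSV)
print(h[100,190],h[128,210],h[122,222],h[113,198])
for t in(90,110,130,150):carton(d,.488,-.138,.082,t)
a=grab("scene");b=grab("side");print(tri(a,(218,145),b,(274,158)))
E
```

```text
[ 17 110 156] [ 16 108 161] [ 14 122  86] [ 17  28 175]
parts 2 centre 0.4881 -0.1422 short 54.4 long 61.4 short dir 19.2 deg
parts 2 centre 0.4870 -0.1426 short 52.4 long 61.5 short dir 18.7 deg
parts 2 centre 0.4866 -0.1427 short 51.4 long 61.5 short dir 19.0 deg
parts 2 centre 0.4860 -0.1429 short 50.2 long 61.5 short dir 18.8 deg
(array([ 0.4882, -0.1381,  0.082 ]), np.float64(0.00400769924457787))
```

```bash
python3 - <<'E'
from h import *
togo(.487,-.1426,.026,np.radians(18.8))
E
```

```text
t=36.6 pos [ 0.5618 -0.2152  0.2988] q7 0.14 shift [ 1.15  -1.304  4.545] turn -2.693 shift after turn [ 1.549 -0.791  4.545]
```

Request:
send_rows([
  {"tx": 0, "ty": 0, "tz": 0.5, "turn": -0.9, "grip": 1},
  {"tx": 0, "ty": 0, "tz": 0.5, "turn": -0.9, "grip": 1},
  {"tx": 0, "ty": 0, "tz": 0.5, "turn": -0.89, "grip": 1},
  {"tx": 0.52, "ty": -0.27, "tz": 0, "turn": 0, "grip": 1},
  {"tx": 0.52, "ty": -0.26, "tz": 0, "turn": 0, "grip": 1},
  {"tx": 0.51, "ty": -0.26, "tz": 0, "turn": 0, "grip": 1},
  {"tx": 0, "ty": 0, "tz": 0.3, "turn": 0, "grip": 1},
  {"tx": 0, "ty": 0, "tz": 0.6, "turn": 0, "grip": 1},
  {"tx": 0, "ty": 0, "tz": 0, "turn": 0, "grip": 1},
  {"tx": 0, "ty": 0, "tz": 0, "turn": 0, "grip": 1},
])

```text
time: 37.85
position: [0.4876, -0.1437, 0.1551]
tool_rot: [1.831, 2.552, 0.001]
ft_force: [-0.6, 0.2, -0.7]
grip_width: 0.999
grip_force: 0.0
```

```bash
python3 - <<'E'
from h import *
togo(.487,-.1426,.026,np.radians(18.8))
E
```

```text
t=37.9 pos [ 0.4876 -0.1437  0.1551] q7 0.49 shift [ 0.02  -0.005  2.152] turn -0.016 shift after turn [ 0.02  -0.005  2.152]
```

Request:
send_rows([
  {"tx": 0.02, "ty": 0, "tz": 0.6, "turn": -0.01, "grip": 1},
  {"tx": 0, "ty": 0, "tz": 0.7, "turn": 0, "grip": 1},
  {"tx": 0, "ty": 0, "tz": 0.5, "turn": 0, "grip": 1},
  {"tx": 0, "ty": 0, "tz": 0.3, "turn": 0, "grip": 1},
  {"tx": 0, "ty": 0, "tz": 0, "turn": 0, "grip": 1},
  {"tx": 0, "ty": 0, "tz": 0, "turn": 0, "grip": 0.4},
  {"tx": 0, "ty": 0, "tz": 0, "turn": 0, "grip": 0.4},
  {"tx": 0, "ty": 0, "tz": 0, "turn": 0, "grip": 0.4},
  {"tx": 0, "ty": 0, "tz": 0, "turn": 0, "grip": 0.4},
  {"tx": 0, "ty": 0, "tz": 0, "turn": 0, "grip": 0.4},
  {"tx": 0, "ty": 0, "tz": 0, "turn": 0, "grip": 0.4},
], newtons=30)

```text
time: 39.22
position: [0.4866, -0.1426, 0.0288]
tool_rot: [1.83, 2.553, -0.0]
ft_force: [0.4, -0.2, 3.2]
grip_width: 0.596
grip_force: 30.0
```

```bash
python3 - <<'E'
from h import *
s=ctrl.get_state();print(s["grip_width"]*87,s["grip_force"],s["ft_force"])
B=np.array([.6292,-.1684]);u=np.array([-.1368,.9906])
for n,t in(("a",-94.2),("tube",-31.4),("b",22.4),("c",86.2)):print(n,B+u*t/1000)
togo(*(B+u*-.0942),.15,np.radians(7.86))
E
```

```text
51.869247111884775 29.953878238156904 [ 0.3533 -0.2078  3.2464]
a [ 0.6421 -0.2617]
tube [ 0.6335 -0.1995]
b [ 0.6261 -0.1462]
c [ 0.6174 -0.083 ]
t=39.2 pos [ 0.4866 -0.1426  0.0288] q7 0.36 shift [-2.713  1.816 -2.018] turn 1.359 shift after turn [-2.322  2.296 -2.018]
```

Request:
send_rows([
  {"tx": 0, "ty": 0, "tz": -0.5, "turn": 0, "grip": 0.4},
  {"tx": 0, "ty": 0, "tz": -0.7, "turn": 0, "grip": 0.4},
  {"tx": 0, "ty": 0, "tz": -0.7, "turn": 0.7, "grip": 0.4},
  {"tx": 0, "ty": 0, "tz": -0.1, "turn": 0.66, "grip": 0.4},
  {"tx": -0.46, "ty": 0.46, "tz": 0, "turn": 0, "grip": 0.4},
  {"tx": -0.46, "ty": 0.46, "tz": 0, "turn": 0, "grip": 0.4},
  {"tx": -0.46, "ty": 0.46, "tz": 0, "turn": 0, "grip": 0.4},
  {"tx": -0.47, "ty": 0.46, "tz": 0, "turn": 0, "grip": 0.4},
  {"tx": -0.47, "ty": 0.46, "tz": 0.2, "turn": 0, "grip": 0.4},
  {"tx": 0, "ty": 0, "tz": 0, "turn": 0, "grip": 0.4},
  {"tx": 0, "ty": 0, "tz": 0, "turn": 0, "grip": 0.4},
  {"tx": 0, "ty": 0, "tz": 0, "turn": 0, "grip": 0.4},
])

```text
time: 40.72
position: [0.6418, -0.2605, 0.1372]
tool_rot: [2.062, 2.369, -0.0]
ft_force: [-0.6, -0.5, -0.3]
grip_width: 0.595
grip_force: 30.0
```

```bash
python3 - <<'E'
from h import *
togo(.6421,-.2617,.0345,np.radians(7.86))
E
```

```text
t=40.7 pos [ 0.6418 -0.2605  0.1372] q7 0.24 shift [-0.021  0.003  1.711] turn 0.009 shift after turn [-0.021  0.003  1.711]
```

Request:
send_rows([
  {"tx": -0.02, "ty": 0, "tz": 0.4, "turn": 0.01, "grip": 0.4},
  {"tx": 0, "ty": 0, "tz": 0.5, "turn": 0, "grip": 0.4},
  {"tx": 0, "ty": 0, "tz": 0.4, "turn": 0, "grip": 0.4},
  {"tx": 0, "ty": 0, "tz": 0.25, "turn": 0, "grip": 0.4},
  {"tx": 0, "ty": 0, "tz": 0.1, "turn": 0, "grip": 0.4},
  {"tx": 0, "ty": 0, "tz": 0, "turn": 0, "grip": 0.4},
  {"tx": 0, "ty": 0, "tz": 0, "turn": 0, "grip": 0.4},
  {"tx": 0, "ty": 0, "tz": 0, "turn": 0, "grip": 0.4},
])

```text
time: 41.72
position: [0.6428, -0.2628, 0.0385]
tool_rot: [2.065, 2.366, 0.001]
ft_force: [-0.5, 0.6, -1.1]
grip_width: 0.594
grip_force: 30.0
```

Request:
send_rows([
  {"tx": 0.01, "ty": 0, "tz": 0.05, "turn": 0, "grip": 0.4},
  {"tx": 0, "ty": 0, "tz": 0.02, "turn": 0, "grip": 0.4},
  {"tx": 0, "ty": 0, "tz": 0, "turn": 0, "grip": 0.4},
  {"tx": 0, "ty": 0, "tz": 0, "turn": 0, "grip": 0.4},
  {"tx": 0, "ty": 0, "tz": 0, "turn": 0, "grip": 0.7},
  {"tx": 0, "ty": 0, "tz": 0, "turn": 0, "grip": 0.9},
  {"tx": 0, "ty": 0, "tz": 0, "turn": 0, "grip": 0.9},
  {"tx": 0, "ty": 0, "tz": 0, "turn": 0, "grip": 0.9},
  {"tx": 0, "ty": 0, "tz": 0, "turn": 0, "grip": 0.9},
])

```text
time: 42.85
position: [0.6422, -0.2621, 0.0333]
tool_rot: [2.066, 2.367, -0.0]
ft_force: [0.2, -1.0, 0.0]
grip_width: 0.893
grip_force: 0.0
```

Request:
send_rows([
  {"tx": 0, "ty": 0, "tz": -0.4, "turn": 0, "grip": 1},
  {"tx": 0, "ty": 0, "tz": -0.8, "turn": 0, "grip": 1},
  {"tx": 0, "ty": 0, "tz": -0.8, "turn": 0, "grip": 1},
  {"tx": 0.2, "ty": -0.1, "tz": -0.8, "turn": 0, "grip": 1},
  {"tx": 0.4, "ty": -0.1, "tz": -0.7, "turn": 0, "grip": 1},
  {"tx": 0.5, "ty": -0.12, "tz": -0.7, "turn": 0, "grip": 1},
  {"tx": 0.8, "ty": -0.2, "tz": -0.2, "turn": 0, "grip": 1},
  {"tx": 0.8, "ty": -0.2, "tz": 0, "turn": 0, "grip": 1},
  {"tx": 0.8, "ty": -0.2, "tz": 0, "turn": 0, "grip": 1},
  {"tx": 0.8, "ty": -0.2, "tz": 0, "turn": 0, "grip": 1},
  {"tx": 0.8, "ty": -0.2, "tz": 0, "turn": 0, "grip": 1},
  {"tx": 0.8, "ty": -0.2, "tz": 0, "turn": 0, "grip": 1},
])

```text
time: 44.35
position: [0.5032, 0.0787, 0.299]
tool_rot: [2.062, 2.366, 0.001]
ft_force: [-0.2, -0.0, -0.4]
grip_width: 1.0
grip_force: 0.0
```

Request:
send_rows([
  {"tx": 0.6, "ty": -0.14, "tz": 0, "turn": 0, "grip": 1},
  {"tx": 0, "ty": 0, "tz": 0, "turn": 0, "grip": 1},
  {"tx": 0, "ty": 0, "tz": 0, "turn": 0, "grip": 1},
  {"tx": 0, "ty": 0, "tz": 0, "turn": 0, "grip": 1},
])

```text
time: 44.85
position: [0.4912, 0.1096, 0.2976]
tool_rot: [2.068, 2.365, 0.0]
ft_force: [-0.5, -0.7, -0.3]
grip_width: 1.001
grip_force: 0.0
```

```bash
python3 - <<'E'
from h import *
d=grab("wrist");np.savez("w8.npz",**d);cv2.imwrite("pics/w8.png",d["pixels"][:,:,::-1]);print(ctrl.get_state()["position"])
for t in(110,130,150):carton(d,.497,.092,.080,t)
h=cv2.cvtColor(d["pixels"],cv2.COLOR_RGB2HSV);p=proj(d,[.479,.192,.084])[0];u,v=p.astype(int);print(p,[tuple(h[v,k]) for k in range(u-40,u+41,5)])
E
```

```text
[0.4912 0.1096 0.2975]
parts 2 centre 0.4943 0.0887 short 55.4 long 78.5 short dir 19.8 deg
parts 2 centre 0.4944 0.0884 short 55.4 long 78.0 short dir 19.7 deg
parts 2 centre 0.4946 0.0878 short 55.4 long 76.7 short dir 19.7 deg
[255.6391 101.7401] [(np.uint8(23), np.uint8(25), np.uint8(174)), (np.uint8(22), np.uint8(25), np.uint8(185)), (np.uint8(23), np.uint8(22), np.uint8(185)), (np.uint8(21), np.uint8(23), np.uint8(187)), (np.uint8(28), np.uint8(16), np.uint8(207)), (np.uint8(30), np.uint8(15), np.uint8(207)), (np.uint8(28), np.uint8(16), np.uint8(207)), (np.uint8(28), np.uint8(16), np.uint8(208)), (np.uint8(28), np.uint8(16), np.uint8(206)), (np.uint8(28), np.uint8(16), np.uint8(203)), (np.uint8(28), np.uint8(18), np.uint8(203)), (np.uint8(28), np.uint8(17), np.uint8(205)), (np.uint8(28), np.uint8(18), np.uint8(203)), (np.uint8(23), np.uint8(23), np.uint8(189)), (np.uint8(21), np.uint8(23), np.uint8(188)), (np.uint8(23), np.uint8(23), np.uint8(187)), (np.uint8(23), np.uint8(23), np.uint8(188))]
```

View pics/w8.png

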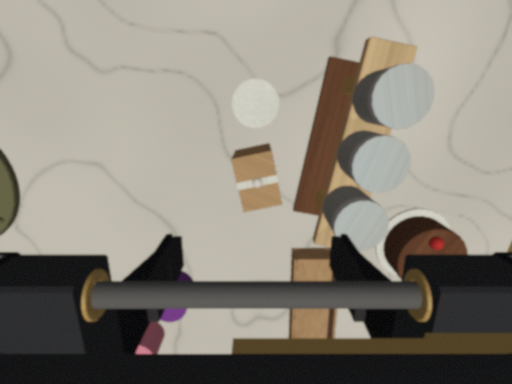

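The three tins stand on the board at (400,96), (380,163) and (360,218). The tube top is at (256,103), carton c at (257,180). Gripping c across its short side would run the gripper body into the nearest tin, so I'll take c by its 78 mm side, with the body along y. Tube first.

```bash
python3 - <<'E'
from h import *
d=dict(np.load("w8.npz"))
for lo,hi in(((20,0,194),(40,21,255)),((20,0,197),(40,20,255))):
    c,D,e=circ(d,(256,103),.084,lo,hi);print(c,D,np.round(e[0],1),np.round(e[1],1))
b=grab("side");print(tri(d,proj(d,[*c,.084])[0],b,(276.3,231)))
togo(*c,.026,np.radians(7.86))
for n,e2 in(("scene",grab("scene")),("side",b)):cv2.imwrite(f"pics/{n}_mid.png",e2["pixels"][:,:,::-1])
E
```

```text
[0.4789 0.1896] 60.77262878417969 [478.6 189.5] [58.7 59.4]
[0.4785 0.1898] 59.42108917236328 [478.5 189.7] [57.3 58.2]
(array([0.4784, 0.1898, 0.0788]), np.float64(3.371279540234235e-05))
t=45.0 pos [0.4911 0.1098 0.2973] q7 -0.14 shift [ 1.349 -0.03   4.523] turn -0.024 shift after turn [ 1.349 -0.025  4.523]
```

Request:
send_rows([
  {"tx": 0.67, "ty": -0.02, "tz": 0.2, "turn": -0.02, "grip": 1},
  {"tx": 0.67, "ty": -0.01, "tz": 0.2, "turn": 0, "grip": 1},
  {"tx": 0, "ty": 0, "tz": 0.7, "turn": 0, "grip": 1},
  {"tx": 0, "ty": 0, "tz": 0.7, "turn": 0, "grip": 1},
  {"tx": 0, "ty": 0, "tz": 0.6, "turn": 0, "grip": 1},
  {"tx": 0, "ty": 0, "tz": 0, "turn": 0, "grip": 1},
  {"tx": 0, "ty": 0, "tz": 0, "turn": 0, "grip": 1},
])

```text
time: 45.88
position: [0.4789, 0.1906, 0.1546]
tool_rot: [2.063, 2.369, 0.002]
ft_force: [-0.2, 0.6, 0.8]
grip_width: 1.0
grip_force: 0.0
```

```bash
python3 - <<'E'
from h import *
togo(.4786,.1896,.026,np.radians(7.86))
E
```

```text
t=45.9 pos [0.4789 0.1906 0.1546] q7 -0.42 shift [-0.017 -0.01   2.144] turn 0.007 shift after turn [-0.017 -0.01   2.144]
```

Request:
send_rows([
  {"tx": -0.02, "ty": -0.01, "tz": 0.6, "turn": 0, "grip": 1},
  {"tx": 0, "ty": 0, "tz": 0.7, "turn": 0, "grip": 1},
  {"tx": 0, "ty": 0, "tz": 0.5, "turn": 0, "grip": 1},
  {"tx": 0, "ty": 0, "tz": 0.3, "turn": 0, "grip": 1},
  {"tx": 0, "ty": 0, "tz": 0, "turn": 0, "grip": 1},
  {"tx": 0, "ty": 0, "tz": 0, "turn": 0, "grip": 0.4},
  {"tx": 0, "ty": 0, "tz": 0, "turn": 0, "grip": 0.4},
  {"tx": 0, "ty": 0, "tz": 0, "turn": 0, "grip": 0.4},
  {"tx": 0, "ty": 0, "tz": 0, "turn": 0, "grip": 0.4},
  {"tx": 0, "ty": 0, "tz": 0, "turn": 0, "grip": 0.4},
  {"tx": 0, "ty": 0, "tz": 0, "turn": 0, "grip": 0.4},
])

```text
time: 47.25
position: [0.4782, 0.189, 0.0278]
tool_rot: [2.062, 2.369, 0.001]
ft_force: [1.0, 0.1, 4.6]
grip_width: 0.661
grip_force: 30.0
```

```bash
python3 - <<'E'
from h import *
s=ctrl.get_state();print(s["grip_width"]*87,s["grip_force"],s["ft_force"])
togo(.6335,-.1995,.14,np.radians(7.86))
E
```

```text
57.52116694869639 29.99228634405881 [1.0154 0.0856 4.608 ]
t=47.2 pos [0.4782 0.189  0.0278] q7 -0.57 shift [-6.771  1.672 -1.867] turn 0.009 shift after turn [-6.769  1.68  -1.867]
```

Request:
send_rows([
  {"tx": 0, "ty": 0, "tz": -0.4, "turn": 0.01, "grip": 0.4},
  {"tx": 0, "ty": 0, "tz": -0.8, "turn": 0, "grip": 0.4},
  {"tx": 0, "ty": 0, "tz": -0.8, "turn": 0, "grip": 0.4},
  {"tx": 0, "ty": 0, "tz": -0.7, "turn": 0, "grip": 0.4},
  {"tx": -0.5, "ty": 0.1, "tz": 0, "turn": 0, "grip": 0.4},
  {"tx": -0.8, "ty": 0.2, "tz": 0, "turn": 0, "grip": 0.4},
  {"tx": -0.8, "ty": 0.2, "tz": 0, "turn": 0, "grip": 0.4},
  {"tx": -0.8, "ty": 0.2, "tz": 0, "turn": 0, "grip": 0.4},
  {"tx": -0.8, "ty": 0.2, "tz": 0, "turn": 0, "grip": 0.4},
  {"tx": -0.8, "ty": 0.2, "tz": 0, "turn": 0, "grip": 0.4},
  {"tx": -0.8, "ty": 0.2, "tz": 0, "turn": 0, "grip": 0.4},
  {"tx": -0.8, "ty": 0.2, "tz": 0, "turn": 0, "grip": 0.4},
])

```text
time: 48.75
position: [0.6163, -0.1626, 0.1881]
tool_rot: [-2.062, -2.367, 0.002]
ft_force: [0.5, 0.6, -1.5]
grip_width: 0.657
grip_force: 30.0
```

Request:
send_rows([
  {"tx": -0.68, "ty": 0.18, "tz": 0.2, "turn": 0, "grip": 0.4},
  {"tx": 0, "ty": 0, "tz": 0.6, "turn": 0, "grip": 0.4},
  {"tx": 0, "ty": 0, "tz": 0, "turn": 0, "grip": 0.4},
  {"tx": 0, "ty": 0, "tz": 0, "turn": 0, "grip": 0.4},
  {"tx": 0, "ty": 0, "tz": 0, "turn": 0, "grip": 0.4},
])

```text
time: 49.38
position: [0.6339, -0.1994, 0.1432]
tool_rot: [2.061, 2.368, 0.001]
ft_force: [0.4, -0.6, -1.8]
grip_width: 0.662
grip_force: 30.0
```

```bash
python3 - <<'E'
from h import *
togo(.6335,-.2001,.0335,np.radians(7.86))
E
```

```text
t=49.4 pos [ 0.6339 -0.1994  0.1432] q7 0.14 shift [-0.008 -0.011  1.828] turn 0.009 shift after turn [-0.008 -0.011  1.828]
```

Request:
send_rows([
  {"tx": -0.01, "ty": -0.01, "tz": 0.4, "turn": 0.01, "grip": 0.4},
  {"tx": 0, "ty": 0, "tz": 0.5, "turn": 0, "grip": 0.4},
  {"tx": 0, "ty": 0, "tz": 0.4, "turn": 0, "grip": 0.4},
  {"tx": 0, "ty": 0, "tz": 0.3, "turn": 0, "grip": 0.4},
  {"tx": 0, "ty": 0, "tz": 0.15, "turn": 0, "grip": 0.4},
  {"tx": 0, "ty": 0, "tz": 0, "turn": 0, "grip": 0.4},
  {"tx": 0, "ty": 0, "tz": 0, "turn": 0, "grip": 0.4},
  {"tx": 0, "ty": 0, "tz": 0, "turn": 0, "grip": 0.4},
])

```text
time: 50.38
position: [0.6331, -0.2011, 0.0373]
tool_rot: [2.065, 2.366, 0.001]
ft_force: [-0.0, -0.1, -1.4]
grip_width: 0.661
grip_force: 30.0
```

Request:
send_rows([
  {"tx": 0.015, "ty": 0, "tz": 0.045, "turn": 0, "grip": 0.4},
  {"tx": 0, "ty": 0, "tz": 0.02, "turn": 0, "grip": 0.4},
  {"tx": 0, "ty": 0, "tz": 0, "turn": 0, "grip": 0.4},
  {"tx": 0, "ty": 0, "tz": 0, "turn": 0, "grip": 0.4},
  {"tx": 0, "ty": 0, "tz": 0, "turn": 0, "grip": 0.8},
  {"tx": 0, "ty": 0, "tz": 0, "turn": 0, "grip": 0.9},
  {"tx": 0, "ty": 0, "tz": 0, "turn": 0, "grip": 0.9},
  {"tx": 0, "ty": 0, "tz": 0, "turn": 0, "grip": 0.9},
])

```text
time: 51.38
position: [0.6323, -0.2001, 0.0323]
tool_rot: [-2.066, -2.367, 0.0]
ft_force: [0.3, 0.7, -0.2]
grip_width: 0.889
grip_force: 0.0
```

Request:
send_rows([
  {"tx": 0, "ty": 0, "tz": -0.4, "turn": 0, "grip": 1},
  {"tx": 0, "ty": 0, "tz": -0.8, "turn": 0, "grip": 1},
  {"tx": 0, "ty": 0, "tz": -0.8, "turn": 0, "grip": 1},
  {"tx": 0, "ty": -0.1, "tz": -0.8, "turn": 0, "grip": 1},
  {"tx": 0.2, "ty": -0.2, "tz": -0.8, "turn": 0, "grip": 1},
  {"tx": 0.4, "ty": -0.2, "tz": -0.7, "turn": 0, "grip": 1},
  {"tx": 0.8, "ty": -0.2, "tz": -0.1, "turn": 0, "grip": 1},
  {"tx": 0.8, "ty": -0.2, "tz": 0, "turn": 0, "grip": 1},
  {"tx": 0.8, "ty": -0.24, "tz": 0, "turn": 0, "grip": 1},
  {"tx": 0.8, "ty": -0.25, "tz": 0, "turn": 0, "grip": 1},
  {"tx": 0.8, "ty": -0.25, "tz": 0, "turn": 0, "grip": 1},
  {"tx": 0, "ty": 0, "tz": 0, "turn": 0, "grip": 1},
])

```text
time: 52.88
position: [0.4961, 0.066, 0.2984]
tool_rot: [2.052, 2.373, -0.001]
ft_force: [-0.8, -0.6, -0.7]
grip_width: 0.998
grip_force: 0.0
```

Request:
send_rows([
  {"tx": 0, "ty": 0, "tz": 0, "turn": 0, "grip": 1},
  {"tx": 0, "ty": 0, "tz": 0, "turn": 0, "grip": 1},
])

```text
time: 53.12
position: [0.498, 0.0589, 0.2968]
tool_rot: [2.068, 2.365, 0.0]
ft_force: [-0.4, -0.1, 0.0]
grip_width: 0.997
grip_force: 0.0
```

```bash
python3 - <<'E'
from h import *
d=grab("wrist");np.savez("w9.npz",**d);s=ctrl.get_state();print(s["position"],s["joint_positions"])
for t in(110,130,150):c=carton(d,.4944,.0884,.080,t)
togo(.4944,.0884,.026,np.radians(109.7))
E
```

```text
[0.4979 0.0589 0.2965] [ 0.9093  0.0099 -1.0712  1.619   0.0082  1.5179 -0.0285]
parts 2 centre 0.4941 0.0890 short 55.5 long 79.3 short dir 19.7 deg
parts 2 centre 0.4941 0.0890 short 55.5 long 79.2 short dir 19.8 deg
parts 2 centre 0.4946 0.0879 short 55.5 long 76.9 short dir 19.7 deg
t=53.2 pos [0.4979 0.0589 0.2965] q7 -0.03 shift [0.492 0.008 4.509] turn 9.745 shift after turn [ 0.11  -0.48   4.509]
```

Request:
send_rows([
  {"tx": 0, "ty": 0, "tz": 0, "turn": -1, "grip": 1},
  {"tx": 0, "ty": 0, "tz": 0, "turn": -1, "grip": 1},
  {"tx": 0, "ty": 0, "tz": 0, "turn": -1, "grip": 1},
  {"tx": 0, "ty": 0, "tz": 0, "turn": -1, "grip": 1},
  {"tx": 0, "ty": 0, "tz": 0, "turn": -1, "grip": 1},
  {"tx": 0, "ty": 0, "tz": 0, "turn": -1, "grip": 1},
  {"tx": 0, "ty": 0, "tz": 0, "turn": -1, "grip": 1},
  {"tx": 0, "ty": 0, "tz": 0, "turn": -1, "grip": 1},
  {"tx": 0, "ty": 0, "tz": 0, "turn": -1, "grip": 1},
  {"tx": 0, "ty": 0, "tz": 0, "turn": -1, "grip": 1},
  {"tx": 0, "ty": 0, "tz": 0, "turn": -1, "grip": 1},
  {"tx": 0, "ty": 0, "tz": 0, "turn": -1, "grip": 1},
])

```text
time: 54.68
position: [0.4978, 0.0593, 0.2963]
tool_rot: [0.382, -3.118, -0.002]
ft_force: [-0.2, 1.0, 0.5]
grip_width: 1.004
grip_force: 0.0
```

Request:
send_rows([
  {"tx": 0, "ty": 0, "tz": 0, "turn": -0.75, "grip": 1},
  {"tx": -0.11, "ty": 0.48, "tz": 0.4, "turn": 0, "grip": 1},
  {"tx": 0, "ty": 0, "tz": 0.7, "turn": 0, "grip": 1},
  {"tx": 0, "ty": 0, "tz": 0.7, "turn": 0, "grip": 1},
  {"tx": 0, "ty": 0, "tz": 0.5, "turn": 0, "grip": 1},
  {"tx": 0, "ty": 0, "tz": 0, "turn": 0, "grip": 1},
  {"tx": 0, "ty": 0, "tz": 0, "turn": 0, "grip": 1},
  {"tx": 0, "ty": 0, "tz": 0, "turn": 0, "grip": 1},
])

```text
time: 55.68
position: [0.4952, 0.0895, 0.1599]
tool_rot: [-0.538, 3.093, -0.001]
ft_force: [0.6, -0.0, 0.5]
grip_width: 0.999
grip_force: 0.0
```

```bash
python3 - <<'E'
from h import *
togo(.4942,.0888,.026,np.radians(109.7))
d=grab("wrist");carton(d,.4942,.0888,.080,120)
E
```

```text
t=55.7 pos [0.4952 0.0895 0.1599] q7 1.59 shift [ 0.025 -0.004  2.232] turn 0.006 shift after turn [ 0.025 -0.004  2.232]
parts 2 centre 0.4944 0.0879 short 56.0 long 78.1 short dir 19.8 deg
```

Request:
send_rows([
  {"tx": 0.02, "ty": -0.015, "tz": 0.6, "turn": 0, "grip": 1},
  {"tx": 0, "ty": 0, "tz": 0.5, "turn": 0, "grip": 1},
  {"tx": 0, "ty": 0, "tz": 0.2, "turn": 0, "grip": 1},
  {"tx": 0, "ty": 0, "tz": 0, "turn": 0, "grip": 1},
  {"tx": 0, "ty": 0, "tz": 0, "turn": 0, "grip": 1},
])

```text
time: 56.35
position: [0.4942, 0.0885, 0.0817]
tool_rot: [-0.539, 3.093, -0.001]
ft_force: [0.4, -0.6, 0.2]
grip_width: 1.001
grip_force: 0.0
```

```bash
python3 - <<'E'
from h import *
print(ctrl.get_state()["ft_force"]);togo(.4943,.0882,.026,np.radians(109.7))
E
```

```text
[ 0.3772 -0.574   0.1779]
t=56.4 pos [0.4942 0.0885 0.0817] q7 1.50 shift [ 0.003 -0.004  0.929] turn 0.010 shift after turn [ 0.003 -0.004  0.929]
```

Request:
send_rows([
  {"tx": 0, "ty": 0, "tz": 0.2, "turn": 0, "grip": 1},
  {"tx": 0, "ty": 0, "tz": 0.15, "turn": 0, "grip": 1},
  {"tx": 0, "ty": 0, "tz": 0.1, "turn": 0, "grip": 1},
  {"tx": 0, "ty": 0, "tz": 0, "turn": 0, "grip": 1},
])

```text
time: 56.85
position: [0.4926, 0.0882, 0.0528]
tool_rot: [0.54, -3.094, -0.001]
ft_force: [0.1, -0.4, 1.4]
grip_width: 0.998
grip_force: 0.0
```

Request:
send_rows([
  {"tx": -0.02, "ty": 0, "tz": 0.2, "turn": 0, "grip": 1},
  {"tx": 0, "ty": 0, "tz": 0.2, "turn": 0, "grip": 1},
  {"tx": 0, "ty": 0, "tz": 0.05, "turn": 0, "grip": 1},
  {"tx": 0, "ty": 0, "tz": 0, "turn": 0, "grip": 1},
  {"tx": 0, "ty": 0, "tz": 0, "turn": 0, "grip": 0.5},
  {"tx": 0, "ty": 0, "tz": 0, "turn": 0, "grip": 0.5},
  {"tx": 0, "ty": 0, "tz": 0, "turn": 0, "grip": 0.5},
  {"tx": 0, "ty": 0, "tz": 0, "turn": 0, "grip": 0.5},
])

```text
time: 57.85
position: [0.4947, 0.0885, 0.0268]
tool_rot: [-0.539, 3.094, -0.001]
ft_force: [0.6, -1.1, 2.3]
grip_width: 0.894
grip_force: 30.0
```

```bash
python3 - <<'E'
from h import *
s=ctrl.get_state();print(s["grip_width"]*87,s["grip_force"],s["ft_force"])
togo(.6174,-.083,.14,np.radians(97.86))
E
```

```text
77.76634943581686 29.997901688329875 [ 0.6488 -1.0919  2.2986]
t=57.9 pos [0.4947 0.0885 0.0268] q7 1.42 shift [-0.959 -3.383 -1.885] turn 1.488 shift after turn [-1.636 -3.112 -1.885]
```

Request:
send_rows([
  {"tx": 0, "ty": 0, "tz": -0.4, "turn": 0, "grip": 0.5},
  {"tx": 0, "ty": 0, "tz": -0.8, "turn": 0, "grip": 0.5},
  {"tx": 0, "ty": 0, "tz": -0.9, "turn": 0, "grip": 0.5},
  {"tx": 0, "ty": 0, "tz": -0.9, "turn": 0.75, "grip": 0.5},
  {"tx": 0, "ty": 0, "tz": 0, "turn": 0.74, "grip": 0.5},
  {"tx": -0.3, "ty": -0.56, "tz": 0, "turn": 0, "grip": 0.5},
  {"tx": -0.3, "ty": -0.56, "tz": 0, "turn": 0, "grip": 0.5},
  {"tx": -0.3, "ty": -0.56, "tz": 0, "turn": 0, "grip": 0.5},
  {"tx": -0.3, "ty": -0.56, "tz": 0, "turn": 0, "grip": 0.5},
  {"tx": -0.3, "ty": -0.56, "tz": 0, "turn": 0, "grip": 0.5},
  {"tx": -0.14, "ty": -0.31, "tz": 0, "turn": 0, "grip": 0.5},
  {"tx": 0, "ty": 0, "tz": 0.5, "turn": 0, "grip": 0.5},
])

```text
time: 59.35
position: [0.6192, -0.0841, 0.1775]
tool_rot: [-0.211, 3.131, -0.0]
ft_force: [0.8, 0.2, -1.7]
grip_width: 0.894
grip_force: 30.0
```

Request:
send_rows([
  {"tx": 0, "ty": 0, "tz": 0.7, "turn": 0, "grip": 0.5},
  {"tx": 0, "ty": 0, "tz": 0, "turn": 0, "grip": 0.5},
  {"tx": 0, "ty": 0, "tz": 0, "turn": 0, "grip": 0.5},
  {"tx": 0, "ty": 0, "tz": 0, "turn": 0, "grip": 0.5},
])

```text
time: 59.85
position: [0.6185, -0.0824, 0.1366]
tool_rot: [-0.215, 3.131, -0.001]
ft_force: [-0.1, 0.8, -1.9]
grip_width: 0.895
grip_force: 30.0
```

```bash
python3 - <<'E'
from h import *
togo(.6174,-.083,.0325,np.radians(97.86))
E
```

```text
t=59.9 pos [ 0.6185 -0.0824  0.1366] q7 1.52 shift [ 0.024 -0.005  1.735] turn 0.002 shift after turn [ 0.024 -0.005  1.735]
```

Request:
send_rows([
  {"tx": 0.015, "ty": 0, "tz": 0.4, "turn": 0, "grip": 0.5},
  {"tx": 0, "ty": 0, "tz": 0.5, "turn": 0, "grip": 0.5},
  {"tx": 0, "ty": 0, "tz": 0.4, "turn": 0, "grip": 0.5},
  {"tx": 0, "ty": 0, "tz": 0.25, "turn": 0, "grip": 0.5},
  {"tx": 0, "ty": 0, "tz": 0.1, "turn": 0, "grip": 0.5},
  {"tx": 0, "ty": 0, "tz": 0, "turn": 0, "grip": 0.5},
  {"tx": 0, "ty": 0, "tz": 0, "turn": 0, "grip": 0.5},
  {"tx": 0, "ty": 0, "tz": 0, "turn": 0, "grip": 0.5},
])

```text
time: 60.85
position: [0.6169, -0.083, 0.0362]
tool_rot: [-0.215, 3.133, -0.001]
ft_force: [-0.3, -0.4, -1.3]
grip_width: 0.895
grip_force: 30.0
```

Request:
send_rows([
  {"tx": 0, "ty": 0, "tz": 0.05, "turn": 0, "grip": 0.5},
  {"tx": 0, "ty": 0, "tz": 0.02, "turn": 0, "grip": 0.5},
  {"tx": 0, "ty": 0, "tz": 0, "turn": 0, "grip": 0.5},
  {"tx": 0, "ty": 0, "tz": 0, "turn": 0, "grip": 0.5},
  {"tx": 0, "ty": 0, "tz": 0, "turn": 0, "grip": 1},
  {"tx": 0, "ty": 0, "tz": 0, "turn": 0, "grip": 1},
  {"tx": 0, "ty": 0, "tz": 0, "turn": 0, "grip": 1},
  {"tx": 0, "ty": 0, "tz": -0.15, "turn": 0, "grip": 1},
  {"tx": 0, "ty": 0, "tz": -0.3, "turn": 0, "grip": 1},
  {"tx": 0, "ty": 0, "tz": -0.4, "turn": 0, "grip": 1},
  {"tx": 0, "ty": 0, "tz": -0.8, "turn": 0, "grip": 1},
  {"tx": 0, "ty": 0, "tz": -0.8, "turn": 0, "grip": 1},
])

```text
time: 62.35
position: [0.6165, -0.0826, 0.181]
tool_rot: [-0.216, 3.133, -0.0]
ft_force: [1.1, 0.2, 0.4]
grip_width: 0.999
grip_force: 0.0
```

Request:
send_rows([
  {"tx": 0, "ty": 0, "tz": -0.8, "turn": 0, "grip": 1},
  {"tx": 0, "ty": 0, "tz": -0.8, "turn": 1, "grip": 1},
  {"tx": 0, "ty": 0, "tz": -0.4, "turn": 1, "grip": 1},
  {"tx": 0, "ty": 0, "tz": 0, "turn": 1, "grip": 1},
  {"tx": 0, "ty": 0, "tz": 0, "turn": 1, "grip": 1},
  {"tx": 0, "ty": 0, "tz": 0, "turn": 1, "grip": 1},
  {"tx": 0, "ty": 0, "tz": 0, "turn": 1, "grip": 1},
  {"tx": 0, "ty": 0, "tz": 0, "turn": 1, "grip": 1},
  {"tx": 0, "ty": 0, "tz": 0, "turn": 1, "grip": 1},
  {"tx": 0, "ty": 0, "tz": 0, "turn": 1, "grip": 1},
  {"tx": 0, "ty": 0, "tz": 0, "turn": 1, "grip": 1},
  {"tx": 0, "ty": 0, "tz": 0, "turn": 1, "grip": 1},
])

```text
time: 63.85
position: [0.6164, -0.0823, 0.2999]
tool_rot: [2.026, 2.399, 0.002]
ft_force: [-0.3, -0.1, 0.4]
grip_width: 0.998
grip_force: 0.0
```

Request:
send_rows([
  {"tx": 0.4, "ty": -0.08, "tz": 0, "turn": 0.25, "grip": 1},
  {"tx": 0.8, "ty": -0.15, "tz": 0, "turn": 0, "grip": 1},
  {"tx": 0.8, "ty": -0.15, "tz": 0, "turn": 0, "grip": 1},
  {"tx": 0.8, "ty": -0.15, "tz": 0, "turn": 0, "grip": 1},
  {"tx": 0.8, "ty": -0.15, "tz": 0, "turn": 0, "grip": 1},
  {"tx": 0.8, "ty": -0.15, "tz": 0, "turn": 0, "grip": 1},
  {"tx": 0.8, "ty": -0.15, "tz": 0, "turn": 0, "grip": 1},
  {"tx": 0.8, "ty": -0.15, "tz": 0, "turn": 0, "grip": 1},
  {"tx": 0.8, "ty": -0.15, "tz": 0, "turn": 0, "grip": 1},
  {"tx": 0.8, "ty": -0.15, "tz": 0, "turn": 0, "grip": 1},
  {"tx": 0, "ty": 0, "tz": 0, "turn": 0, "grip": 1},
  {"tx": 0, "ty": 0, "tz": 0, "turn": 0, "grip": 1},
])

```text
time: 65.35
position: [0.4684, 0.3567, 0.2991]
tool_rot: [2.063, 2.368, 0.001]
ft_force: [0.3, -0.9, -0.4]
grip_width: 1.001
grip_force: 0.0
```

```bash
python3 - <<'E'
from h import *
d=grab("wrist");np.savez("w10.npz",**d);cv2.imwrite("pics/w10.png",d["pixels"][:,:,::-1]);s=ctrl.get_state();print(s["position"],s["joint_positions"])
for t in(110,130,150):c=carton(d,.464,.4315,.076,t)
togo(c[0],c[1],.024,np.radians(c[2]+90))
b=grab("side");cv2.imwrite("pics/side_b.png",b["pixels"][:,:,::-1])
E
```

```text
[0.4691 0.3558 0.2988] [ 0.1022  0.2849 -0.9884  1.4183  0.2382  1.5634 -0.7333]
parts 2 centre 0.4658 0.4334 short 43.7 long 59.6 short dir -65.3 deg
parts 2 centre 0.4658 0.4334 short 43.7 long 59.6 short dir -65.3 deg
parts 3 centre 0.4658 0.4334 short 43.7 long 59.6 short dir -65.3 deg
t=65.4 pos [0.4691 0.3558 0.2988] q7 -0.73 shift [1.293 0.117 4.58 ] turn -2.122 shift after turn [1.203 0.489 4.58 ]
```

Request:
send_rows([
  {"tx": 0, "ty": 0, "tz": 0.3, "turn": -0.71, "grip": 1},
  {"tx": 0, "ty": 0, "tz": 0.3, "turn": -0.71, "grip": 1},
  {"tx": 0, "ty": 0, "tz": 0.3, "turn": -0.7, "grip": 1},
  {"tx": 0.6, "ty": 0.25, "tz": 0.3, "turn": 0, "grip": 1},
  {"tx": 0.6, "ty": 0.24, "tz": 0.3, "turn": 0, "grip": 1},
  {"tx": 0, "ty": 0, "tz": 0.5, "turn": 0, "grip": 1},
  {"tx": 0, "ty": 0, "tz": 0.4, "turn": 0, "grip": 1},
  {"tx": 0, "ty": 0, "tz": 0, "turn": 0, "grip": 1},
  {"tx": 0, "ty": 0, "tz": 0, "turn": 0, "grip": 1},
  {"tx": 0, "ty": 0, "tz": 0, "turn": 0, "grip": 1},
])

```text
time: 66.7
position: [0.4656, 0.4347, 0.1557]
tool_rot: [1.693, 2.645, 0.003]
ft_force: [-0.1, 0.3, -0.7]
grip_width: 0.997
grip_force: 0.0
```

```bash
python3 - <<'E'
from h import *
d=grab("wrist");carton(d,.4658,.4334,.076,120)
togo(.4658,.4334,.024,np.radians(24.7))
E
```

```text
parts 2 centre 0.4658 0.4338 short 42.6 long 59.2 short dir -65.3 deg
t=66.8 pos [0.4654 0.4347 0.1556] q7 -0.65 shift [-0.024 -0.008  2.193] turn 0.010 shift after turn [-0.024 -0.008  2.193]
```

Request:
send_rows([
  {"tx": -0.02, "ty": 0, "tz": 0.6, "turn": 0.01, "grip": 1},
  {"tx": 0, "ty": 0, "tz": 0.7, "turn": 0, "grip": 1},
  {"tx": 0, "ty": 0, "tz": 0.5, "turn": 0, "grip": 1},
  {"tx": 0, "ty": 0, "tz": 0.35, "turn": 0, "grip": 1},
  {"tx": 0, "ty": 0, "tz": 0, "turn": 0, "grip": 1},
  {"tx": 0, "ty": 0, "tz": 0, "turn": 0, "grip": 0.4},
  {"tx": 0, "ty": 0, "tz": 0, "turn": 0, "grip": 0.4},
  {"tx": 0, "ty": 0, "tz": 0, "turn": 0, "grip": 0.4},
  {"tx": 0, "ty": 0, "tz": 0, "turn": 0, "grip": 0.4},
  {"tx": 0, "ty": 0, "tz": 0, "turn": 0, "grip": 0.4},
  {"tx": 0, "ty": 0, "tz": 0, "turn": 0, "grip": 0.4},
])

```text
time: 68.12
position: [0.4657, 0.4338, 0.0259]
tool_rot: [1.694, 2.645, 0.002]
ft_force: [0.0, 0.7, 5.8]
grip_width: 0.689
grip_force: 30.0
```

```bash
python3 - <<'E'
from h import *
s=ctrl.get_state();print(s["grip_width"]*87,s["grip_force"],s["ft_force"])
togo(.6261,-.1462,.25,np.radians(7.86))
E
```

```text
59.9409276888329 29.99669241718948 [0.0387 0.6614 5.7929]
t=68.1 pos [0.4657 0.4338 0.0259] q7 -0.72 shift [-9.898 -1.611 -3.738] turn 2.109 shift after turn [-9.939  1.33  -3.738]
```

Request:
send_rows([
  {"tx": 0, "ty": 0, "tz": -0.4, "turn": 0, "grip": 0.4},
  {"tx": 0, "ty": 0, "tz": -0.8, "turn": 0, "grip": 0.4},
  {"tx": 0, "ty": 0, "tz": -0.9, "turn": 0.7, "grip": 0.4},
  {"tx": 0, "ty": 0, "tz": -0.9, "turn": 0.7, "grip": 0.4},
  {"tx": 0, "ty": 0, "tz": -0.74, "turn": 0.71, "grip": 0.4},
  {"tx": -0.5, "ty": 0.06, "tz": 0, "turn": 0, "grip": 0.4},
  {"tx": -0.8, "ty": 0.1, "tz": 0, "turn": 0, "grip": 0.4},
  {"tx": -0.8, "ty": 0.1, "tz": 0, "turn": 0, "grip": 0.4},
  {"tx": -0.8, "ty": 0.1, "tz": 0, "turn": 0, "grip": 0.4},
  {"tx": -0.8, "ty": 0.1, "tz": 0, "turn": 0, "grip": 0.4},
  {"tx": -0.8, "ty": 0.1, "tz": 0, "turn": 0, "grip": 0.4},
  {"tx": -0.8, "ty": 0.1, "tz": 0, "turn": 0, "grip": 0.4},
])

```text
time: 69.62
position: [0.5474, 0.1227, 0.2503]
tool_rot: [2.063, 2.369, -0.0]
ft_force: [0.7, 0.4, -1.9]
grip_width: 0.687
grip_force: 30.0
```

Request:
send_rows([
  {"tx": -0.8, "ty": 0.11, "tz": 0, "turn": 0, "grip": 0.4},
  {"tx": -0.8, "ty": 0.11, "tz": 0, "turn": 0, "grip": 0.4},
  {"tx": -0.8, "ty": 0.11, "tz": 0, "turn": 0, "grip": 0.4},
  {"tx": -0.8, "ty": 0.11, "tz": 0, "turn": 0, "grip": 0.4},
  {"tx": -0.8, "ty": 0.13, "tz": 0, "turn": 0, "grip": 0.4},
  {"tx": -0.6, "ty": 0.1, "tz": 0, "turn": 0, "grip": 0.4},
  {"tx": 0, "ty": 0, "tz": 0, "turn": 0, "grip": 0.4},
  {"tx": 0, "ty": 0, "tz": 0, "turn": 0, "grip": 0.4},
  {"tx": 0, "ty": 0, "tz": 0, "turn": 0, "grip": 0.4},
])

```text
time: 70.75
position: [0.6253, -0.142, 0.2502]
tool_rot: [-2.061, -2.371, -0.001]
ft_force: [-0.6, 0.8, -2.1]
grip_width: 0.691
grip_force: 30.0
```

```bash
python3 - <<'E'
from h import *
togo(.6261,-.1462,.0315,np.radians(7.86))
d=grab("wrist");cv2.imwrite("pics/w11.png",d["pixels"][:,:,::-1]);np.savez("w11.npz",**d)
E
```

```text
t=70.8 pos [ 0.6253 -0.142   0.2502] q7 0.16 shift [-0.072  0.002  3.645] turn 0.020 shift after turn [-0.072  0.002  3.645]
```

View pics/w11.png

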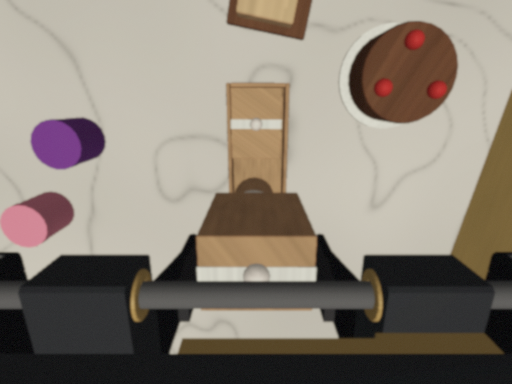

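Carton c stands in the box at (233–285, 88–158); b is held at (256,240). I'll check c's measured place before lowering b.

```bash
python3 - <<'E'
from h import *
d=dict(np.load("w11.npz"));B=np.array([.6292,-.1684]);u=np.array([-.1368,.9906])
h=cv2.cvtColor(d["pixels"],cv2.COLOR_RGB2HSV);print([tuple(map(int,h[r,262])) for r in range(80,186,4)])
for r in(87,92,119,129,157):
    p=plane(d,[(258,r)],.085)[0,:2];print(r,((p-B)@u*1000).round(1))
E
```

```text
[(22, 24, 193), (16, 105, 168), (16, 110, 163), (16, 104, 177), (16, 105, 173), (16, 104, 172), (17, 107, 169), (17, 106, 174), (16, 104, 177), (16, 106, 174), (21, 26, 195), (24, 20, 193), (20, 34, 195), (17, 104, 177), (16, 104, 179), (16, 103, 176), (16, 105, 172), (16, 105, 173), (16, 105, 179), (17, 104, 176), (16, 107, 170), (17, 106, 168), (17, 105, 170), (16, 105, 172), (16, 108, 168), (14, 118, 104), (14, 119, 88)]
87 125.6
92 120.5
119 91.8
129 80.8
157 48.9
```

Request:
send_rows([
  {"tx": -0.07, "ty": 0, "tz": 0.4, "turn": 0.015, "grip": 0.4},
  {"tx": 0, "ty": 0, "tz": 0.7, "turn": 0, "grip": 0.4},
  {"tx": 0, "ty": 0, "tz": 0.6, "turn": 0, "grip": 0.4},
  {"tx": 0, "ty": 0, "tz": 0.3, "turn": 0, "grip": 0.4},
  {"tx": 0, "ty": 0, "tz": 0, "turn": 0, "grip": 0.4},
  {"tx": 0, "ty": 0, "tz": 0, "turn": 0, "grip": 0.4},
  {"tx": 0, "ty": 0, "tz": 0, "turn": 0, "grip": 0.4},
])

```text
time: 71.68
position: [0.6272, -0.1484, 0.1314]
tool_rot: [2.065, 2.364, 0.002]
ft_force: [0.1, -0.0, -1.3]
grip_width: 0.688
grip_force: 30.0
```

```bash
python3 - <<'E'
from h import *
togo(.6261,-.1462,.0315,np.radians(7.86))
E
```

```text
t=71.7 pos [ 0.6272 -0.1484  0.1314] q7 0.13 shift [ 0.04  -0.017  1.666] turn -0.015 shift after turn [ 0.04  -0.017  1.666]
```

Request:
send_rows([
  {"tx": 0.04, "ty": -0.015, "tz": 0.15, "turn": -0.01, "grip": 0.4},
  {"tx": 0, "ty": 0, "tz": 0, "turn": 0, "grip": 0.4},
  {"tx": 0, "ty": 0, "tz": 0, "turn": 0, "grip": 0.4},
  {"tx": 0, "ty": 0, "tz": 0, "turn": 0, "grip": 0.4},
])

```text
time: 72.18
position: [0.625, -0.1461, 0.1208]
tool_rot: [2.065, 2.367, 0.0]
ft_force: [0.1, -0.1, -3.2]
grip_width: 0.686
grip_force: 30.0
```

```bash
python3 - <<'E'
from h import *
togo(.6261,-.1462,.0315,np.radians(7.86))
E
```

```text
t=72.2 pos [ 0.625  -0.1461  0.1208] q7 0.12 shift [-0.004  0.018  1.488] turn -0.006 shift after turn [-0.004  0.018  1.488]
```

Aligned; lower in gentle steps.

Request:
send_rows([
  {"tx": 0, "ty": 0.015, "tz": 0.3, "turn": 0, "grip": 0.4},
  {"tx": 0, "ty": 0, "tz": 0.3, "turn": 0, "grip": 0.4},
  {"tx": 0, "ty": 0, "tz": 0.2, "turn": 0, "grip": 0.4},
  {"tx": 0, "ty": 0, "tz": 0, "turn": 0, "grip": 0.4},
  {"tx": 0, "ty": 0, "tz": 0, "turn": 0, "grip": 0.4},
])

```text
time: 72.8
position: [0.6287, -0.1392, 0.0774]
tool_rot: [2.059, 2.371, 0.012]
ft_force: [-4.9, 10.0, 19.1]
grip_width: 0.684
grip_force: 30.0
```

Contact: the force rises and the tool is pushed aside. Back up and look.

Request:
send_rows([
  {"tx": 0, "ty": 0, "tz": -0.3, "turn": 0, "grip": 0.4},
  {"tx": 0, "ty": 0, "tz": -0.5, "turn": 0, "grip": 0.4},
  {"tx": 0, "ty": 0, "tz": -0.8, "turn": 0, "grip": 0.4},
  {"tx": 0, "ty": 0, "tz": -0.8, "turn": 0, "grip": 0.4},
  {"tx": 0, "ty": 0, "tz": -0.8, "turn": 0, "grip": 0.4},
  {"tx": -0.6, "ty": -0.4, "tz": -0.8, "turn": 0, "grip": 0.4},
  {"tx": -0.8, "ty": -0.6, "tz": 0, "turn": 0, "grip": 0.4},
  {"tx": -0.6, "ty": -0.6, "tz": 0, "turn": 0, "grip": 0.4},
  {"tx": 0, "ty": -0.3, "tz": 0, "turn": 0, "grip": 0.4},
  {"tx": 0, "ty": 0, "tz": 0, "turn": 0, "grip": 0.4},
  {"tx": 0, "ty": 0, "tz": 0, "turn": 0, "grip": 0.4},
])

```text
time: 74.18
position: [0.5304, -0.2783, 0.3111]
tool_rot: [2.063, 2.368, 0.001]
ft_force: [-0.3, -0.3, -1.9]
grip_width: 0.687
grip_force: 30.0
```

```bash
python3 - <<'E'
from h import *
d=grab("wrist");np.savez("w12.npz",**d);s=ctrl.get_state();print(s["position"],s["grip_width"],s["ft_force"])
a=grab("scene");b=grab("side")
w=cv2.resize(d["pixels"][0:240],(512,240));sc=cv2.resize(a["pixels"][140:220,110:240],(400,246),interpolation=cv2.INTER_CUBIC);sd=cv2.resize(b["pixels"][125:205,200:330],(400,246),interpolation=cv2.INTER_CUBIC)
im=np.zeros((490,800,3),np.uint8);im[:240,:512]=w;im[242:488,:400]=sc;im[242:488,400:800]=sd
cv2.imwrite("pics/chk.png",im[:,:,::-1])
E
```

```text
[ 0.5307 -0.278   0.311 ] 0.6857658931288618 [-0.6106 -0.0676 -2.4579]
```

View pics/chk.png

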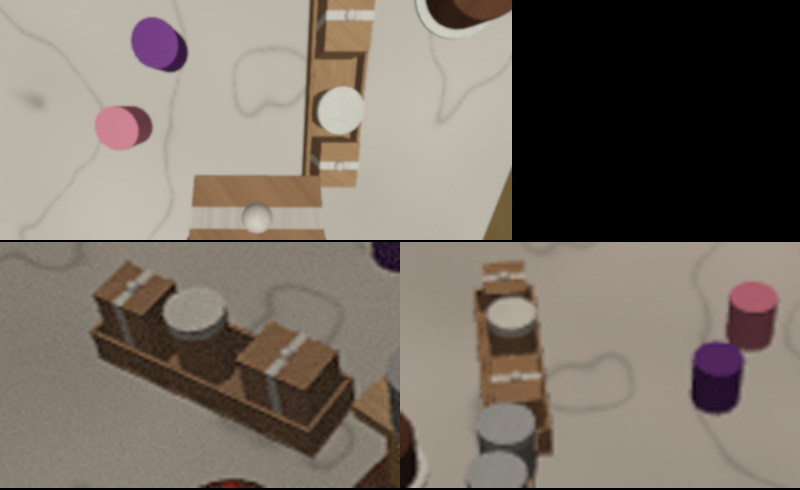

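The three packed goods are upright in the box: a at (338,165), tube at (340,110), c at (348,20), wrist pixels. The tube looks to have shifted, so I'll measure the gap.

```bash
python3 - <<'E'
from h import *
d=dict(np.load("w12.npz"));B=np.array([.6292,-.1684]);u=np.array([-.1368,.9906]);w=np.array([.9906,.1368])
def bx(p):p=np.asarray(p)[:2]-B;return (p@w*1000).round(1),(p@u*1000).round(1)
c,D,e=circ(d,(340,110),.089,(20,0,190),(45,22,255));print("tube",bx(c),D,bx(np.array(e[0])/1000),np.round(e[1],1))
h=cv2.cvtColor(cv2.GaussianBlur(d["pixels"],(3,3),0),cv2.COLOR_RGB2HSV)
# columns through the row: print HSV along box mid-line at z=.087 with box y
for t in range(-135,135,4):
    p=B+u*t/1000;out=[]
    for o in(-15,18):
        q=proj(d,[*(p+w*o/1000),.086])[0].round().astype(int)
        out.append(tuple(map(int,h[q[1],q[0]])) if 0<=q[1]<240 and 0<=q[0]<512 else None)
    print(t,q,out)
E
```

```text
tube (np.float64(-2.0), np.float64(-22.7)) 59.20722579956055 (np.float64(-3.0), np.float64(-22.7)) [54.5 57.5]
-135 [349 193] [(23, 24, 184), (22, 25, 183)]
-131 [349 190] [(22, 25, 185), (22, 25, 183)]
-127 [349 187] [(18, 50, 173), (17, 52, 173)]
-123 [350 185] [(16, 98, 162), (16, 97, 168)]
-119 [350 182] [(17, 109, 161), (17, 107, 167)]
-115 [350 179] [(16, 107, 162), (16, 108, 167)]
-111 [350 176] [(16, 108, 160), (16, 109, 164)]
-107 [351 174] [(17, 107, 159), (17, 108, 160)]
-103 [351 171] [(16, 101, 166), (17, 100, 163)]
-99 [351 168] [(21, 30, 193), (22, 29, 193)]
-95 [352 165] [(28, 17, 200), (28, 18, 204)]
-91 [352 162] [(21, 35, 189), (21, 35, 191)]
-87 [352 159] [(17, 104, 164), (16, 102, 165)]
-83 [352 156] [(17, 109, 161), (16, 107, 164)]
-79 [353 153] [(16, 108, 161), (16, 108, 161)]
-75 [353 150] [(16, 109, 164), (16, 108, 160)]
-71 [353 148] [(16, 109, 164), (16, 108, 161)]
-67 [354 145] [(16, 109, 162), (16, 109, 166)]
-63 [354 142] [(16, 116, 123), (15, 118, 127)]
-59 [354 139] [(14, 121, 84), (14, 124, 80)]
-55 [354 136] [(16, 115, 124), (15, 124, 76)]
-51 [355 1
[... 1257 characters left out ...]
(16, 108, 165), (16, 107, 167)]
65 [364  35] [(16, 107, 167), (16, 107, 169)]
69 [365  32] [(16, 107, 169), (16, 108, 168)]
73 [365  28] [(17, 107, 164), (16, 107, 167)]
77 [365  24] [(16, 108, 165), (16, 108, 167)]
81 [366  20] [(18, 58, 176), (19, 51, 184)]
85 [366  17] [(28, 17, 197), (26, 18, 203)]
89 [366  13] [(28, 17, 198), (28, 16, 203)]
93 [367   9] [(17, 76, 175), (17, 75, 173)]
97 [367   5] [(16, 108, 166), (16, 108, 163)]
101 [367   1] [(16, 108, 168), (16, 108, 160)]
105 [368  -3] [None, None]
109 [368  -7] [None, None]
113 [369 -11] [None, None]
117 [369 -15] [None, None]
121 [369 -19] [None, None]
125 [370 -23] [None, None]
129 [370 -27] [None, None]
133 [371 -31] [None, None]
```

The tube now sits at box y −22.7 instead of −31.4, leaving 41 mm for the 44 mm carton. I'll set b down on the free counter at (0.50, −0.15), move the tube back, then fetch b.

Request:
send_rows([
  {"tx": 0.55, "ty": -0.05, "tz": 0, "turn": 0, "grip": 0.4},
  {"tx": 0.55, "ty": -0.05, "tz": 0.3, "turn": 0, "grip": 0.4},
  {"tx": 0.55, "ty": -0.05, "tz": 0.5, "turn": 0, "grip": 0.4},
  {"tx": 0.53, "ty": -0.06, "tz": 0.6, "turn": 0, "grip": 0.4},
  {"tx": 0, "ty": 0, "tz": 0.7, "turn": 0, "grip": 0.4},
  {"tx": 0, "ty": 0, "tz": 0.7, "turn": 0, "grip": 0.4},
  {"tx": 0, "ty": 0, "tz": 0.7, "turn": 0, "grip": 0.4},
  {"tx": 0, "ty": 0, "tz": 0.6, "turn": 0, "grip": 0.4},
  {"tx": 0, "ty": 0, "tz": 0.3, "turn": 0, "grip": 0.4},
  {"tx": 0, "ty": 0, "tz": 0, "turn": 0, "grip": 0.4},
  {"tx": 0, "ty": 0, "tz": 0, "turn": 0, "grip": 0.4},
])

```text
time: 75.7
position: [0.5009, -0.1513, 0.0485]
tool_rot: [2.063, 2.366, 0.001]
ft_force: [0.1, -0.1, -2.6]
grip_width: 0.69
grip_force: 30.0
```

Request:
send_rows([
  {"tx": 0, "ty": 0, "tz": 0.15, "turn": 0, "grip": 0.4},
  {"tx": 0, "ty": 0, "tz": 0.1, "turn": 0, "grip": 0.4},
  {"tx": 0, "ty": 0, "tz": 0, "turn": 0, "grip": 0.4},
  {"tx": 0, "ty": 0, "tz": 0, "turn": 0, "grip": 0.4},
])

```text
time: 76.2
position: [0.4995, -0.1512, 0.0321]
tool_rot: [2.065, 2.368, -0.0]
ft_force: [-0.4, 0.2, -3.2]
grip_width: 0.685
grip_force: 30.0
```

Request:
send_rows([
  {"tx": 0, "ty": 0, "tz": 0.06, "turn": 0, "grip": 0.4},
  {"tx": 0, "ty": 0, "tz": 0.03, "turn": 0, "grip": 0.4},
  {"tx": 0, "ty": 0, "tz": 0, "turn": 0, "grip": 0.4},
  {"tx": 0, "ty": 0, "tz": 0, "turn": 0, "grip": 0.4},
])

```text
time: 76.7
position: [0.4995, -0.1511, 0.0267]
tool_rot: [2.065, 2.368, 0.0]
ft_force: [0.4, 0.4, -3.3]
grip_width: 0.687
grip_force: 30.0
```

Request:
send_rows([
  {"tx": 0, "ty": 0, "tz": 0.02, "turn": 0, "grip": 0.4},
  {"tx": 0, "ty": 0, "tz": 0, "turn": 0, "grip": 0.4},
  {"tx": 0, "ty": 0, "tz": 0, "turn": 0, "grip": 0.8},
  {"tx": 0, "ty": 0, "tz": 0, "turn": 0, "grip": 1},
  {"tx": 0, "ty": 0, "tz": 0, "turn": 0, "grip": 1},
  {"tx": 0, "ty": 0, "tz": 0, "turn": 0, "grip": 1},
  {"tx": 0, "ty": 0, "tz": -0.4, "turn": 0, "grip": 1},
  {"tx": 0, "ty": 0, "tz": -0.7, "turn": 0, "grip": 1},
  {"tx": 0, "ty": 0, "tz": -0.7, "turn": 0, "grip": 1},
  {"tx": 0, "ty": 0, "tz": -0.7, "turn": 0, "grip": 1},
  {"tx": -0.3, "ty": 0.5, "tz": -0.6, "turn": 0, "grip": 1},
  {"tx": -0.5, "ty": 0.7, "tz": 0, "turn": 0, "grip": 1},
])

```text
time: 78.2
position: [0.58, -0.1896, 0.2163]
tool_rot: [2.06, 2.361, 0.001]
ft_force: [0.3, 0.2, 0.4]
grip_width: 1.003
grip_force: 0.0
```

Request:
send_rows([
  {"tx": -0.6, "ty": 0.5, "tz": 0, "turn": 0, "grip": 1},
  {"tx": 0, "ty": 0.36, "tz": 0, "turn": 0, "grip": 1},
  {"tx": 0, "ty": 0, "tz": 0, "turn": 0, "grip": 1},
  {"tx": 0, "ty": 0, "tz": 0, "turn": 0, "grip": 1},
  {"tx": 0, "ty": 0, "tz": 0, "turn": 0, "grip": 1},
])

```text
time: 78.82
position: [0.6326, -0.2176, 0.212]
tool_rot: [2.064, 2.367, -0.001]
ft_force: [-0.2, 0.1, -0.4]
grip_width: 0.999
grip_force: 0.0
```

```bash
cat >> h.py <<'E'
B=np.array([.6292,-.1684]);BU=np.array([-.1368,.9906]);BW=np.array([.9906,.1368])
def bx(p):p=np.asarray(p)[:2]-B;return (p@BW*1000).round(1),(p@BU*1000).round(1)
def tubebox(d):
    c,D,e=circ(d,proj(d,[.63,-.192,.089])[0],.089,(20,0,185),(60,22,255));print("tube",c,bx(c),"D %.1f"%D,bx(np.array(e[0])/1000),np.round(e[1],1));return c
E
python3 - <<'E'
from h import *
d=grab("wrist");np.savez("w13.npz",**d);c=tubebox(d);togo(*c,.036,np.radians(7.86))
carton(d,.4995,-.151,.076,120)
h=cv2.cvtColor(d["pixels"],cv2.COLOR_RGB2HSV)
for t in range(-4,60,4):
    q=proj(d,[*(B+BU*t/1000+BW*.018),.086])[0].round().astype(int);print(t,q,h[q[1],q[0]])
E
```

```text
tube [ 0.6271 -0.1919] (np.float64(-5.3), np.float64(-23.0)) D 57.5 (np.float64(-4.7), np.float64(-22.9)) [55.1 55.7]
t=78.9 pos [ 0.6327 -0.2177  0.212 ] q7 0.24 shift [ 0.442 -0.034  2.933] turn -0.007 shift after turn [ 0.442 -0.033  2.933]
parts 2 centre 0.5019 -0.1713 short 43.1 long 59.8 short dir -82.2 deg
-4 [278 141] [ 19  45 165]
0 [278 137] [ 17 109 152]
4 [278 133] [ 17 110 151]
8 [278 129] [ 16 111 151]
12 [278 125] [ 17 113 149]
16 [278 121] [ 16 112 150]
20 [278 117] [ 16 110 153]
24 [278 113] [ 16 110 153]
28 [278 109] [ 17 109 154]
32 [278 104] [ 17 109 157]
36 [279 100] [ 16 112 155]
40 [279  96] [ 16 111 156]
44 [279  91] [ 16 111 147]
48 [279  87] [ 15 118 136]
52 [279  83] [ 16 109 155]
56 [279  78] [ 16 110 153]
```

Request:
send_rows([
  {"tx": 0.44, "ty": -0.03, "tz": 0.2, "turn": 0, "grip": 1},
  {"tx": 0, "ty": 0, "tz": 0.6, "turn": 0, "grip": 1},
  {"tx": 0, "ty": 0, "tz": 0.6, "turn": 0, "grip": 1},
  {"tx": 0, "ty": 0, "tz": 0, "turn": 0, "grip": 1},
  {"tx": 0, "ty": 0, "tz": 0, "turn": 0, "grip": 1},
])

```text
time: 79.5
position: [0.6286, -0.1919, 0.1292]
tool_rot: [2.064, 2.366, 0.001]
ft_force: [-0.3, -0.4, -0.3]
grip_width: 0.997
grip_force: 0.0
```

```bash
python3 - <<'E'
from h import *
togo(.6274,-.1919,.036,np.radians(7.86))
d=grab("wrist")
try: carton(d,.5019,-.1713,.076,120)
except Exception as e: print(e)
E
```

```text
t=79.5 pos [ 0.6286 -0.1919  0.1292] q7 0.18 shift [ 0.005 -0.023  1.553] turn -0.008 shift after turn [ 0.005 -0.023  1.553]
parts 2 centre 0.5016 -0.1707 short 43.6 long 59.8 short dir -82.2 deg
```

Request:
send_rows([
  {"tx": 0, "ty": -0.02, "tz": 0.5, "turn": 0, "grip": 1},
  {"tx": 0, "ty": 0, "tz": 0.5, "turn": 0, "grip": 1},
  {"tx": 0, "ty": 0, "tz": 0.35, "turn": 0, "grip": 1},
  {"tx": 0, "ty": 0, "tz": 0.2, "turn": 0, "grip": 1},
  {"tx": 0, "ty": 0, "tz": 0, "turn": 0, "grip": 1},
  {"tx": 0, "ty": 0, "tz": 0, "turn": 0, "grip": 0.4},
  {"tx": 0, "ty": 0, "tz": 0, "turn": 0, "grip": 0.4},
  {"tx": 0, "ty": 0, "tz": 0, "turn": 0, "grip": 0.4},
  {"tx": 0, "ty": 0, "tz": 0, "turn": 0, "grip": 0.4},
  {"tx": 0, "ty": 0, "tz": 0, "turn": 0, "grip": 0.4},
  {"tx": 0, "ty": 0, "tz": 0, "turn": 0, "grip": 0.4},
])

```text
time: 80.92
position: [0.6284, -0.1917, 0.0353]
tool_rot: [2.063, 2.366, 0.003]
ft_force: [4.6, 0.4, 2.0]
grip_width: 0.66
grip_force: 30.0
```

```bash
python3 - <<'E'
from h import *
s=ctrl.get_state();print(s["grip_width"]*87,s["grip_force"],s["ft_force"],bx(s["position"]))
togo(.6335,-.2001,.036,np.radians(7.86))
E
```

```text
57.3956538232387 29.994454868137836 [4.6235 0.3984 1.9721] (np.float64(-4.0), np.float64(-23.0))
t=80.9 pos [ 0.6284 -0.1917  0.0353] q7 0.14 shift [-0.15   0.065 -0.011] turn -0.004 shift after turn [-0.15   0.065 -0.011]
```

Request:
send_rows([
  {"tx": 0, "ty": 0, "tz": -0.08, "turn": 0, "grip": 0.4},
  {"tx": -0.05, "ty": 0.065, "tz": 0, "turn": 0, "grip": 0.4},
  {"tx": -0.1, "ty": 0, "tz": 0, "turn": 0, "grip": 0.4},
  {"tx": 0, "ty": 0, "tz": 0, "turn": 0, "grip": 0.4},
  {"tx": 0, "ty": 0, "tz": 0, "turn": 0, "grip": 0.4},
  {"tx": 0, "ty": 0, "tz": 0, "turn": 0, "grip": 0.4},
])

```text
time: 81.68
position: [0.6316, -0.2, 0.0392]
tool_rot: [-2.064, -2.368, 0.0]
ft_force: [-0.9, -0.5, -0.4]
grip_width: 0.659
grip_force: 30.0
```

```bash
python3 - <<'E'
from h import *
s=ctrl.get_state();print(s["ft_force"],bx(s["position"]))
togo(.6335,-.2001,.0353,np.radians(7.86))
E
```

```text
[-0.8818 -0.4604 -0.39  ] (np.float64(-2.0), np.float64(-31.6))
t=81.7 pos [ 0.6316 -0.2     0.0392] q7 0.15 shift [-0.006  0.032  0.064] turn -0.004 shift after turn [-0.006  0.032  0.064]
```

Lower, release, rise and measure the row again.

Request:
send_rows([
  {"tx": -0.01, "ty": 0.025, "tz": 0.04, "turn": 0, "grip": 0.4},
  {"tx": 0, "ty": 0, "tz": 0.025, "turn": 0, "grip": 0.4},
  {"tx": 0, "ty": 0, "tz": 0, "turn": 0, "grip": 0.4},
  {"tx": 0, "ty": 0, "tz": 0, "turn": 0, "grip": 0.4},
  {"tx": 0, "ty": 0, "tz": 0, "turn": 0, "grip": 0.7},
  {"tx": 0, "ty": 0, "tz": 0, "turn": 0, "grip": 0.9},
  {"tx": 0, "ty": 0, "tz": 0, "turn": 0, "grip": 0.95},
  {"tx": 0, "ty": 0, "tz": 0, "turn": 0, "grip": 0.95},
  {"tx": 0, "ty": 0, "tz": -0.3, "turn": 0, "grip": 1},
  {"tx": 0, "ty": 0, "tz": -0.5, "turn": 0, "grip": 1},
  {"tx": 0, "ty": 0, "tz": -0.8, "turn": 0, "grip": 1},
  {"tx": 0, "ty": 0, "tz": -0.8, "turn": 0, "grip": 1},
])

```text
time: 83.18
position: [0.6335, -0.2004, 0.1822]
tool_rot: [2.064, 2.367, 0.001]
ft_force: [-0.4, -0.9, -1.0]
grip_width: 1.003
grip_force: 0.0
```

Request:
send_rows([
  {"tx": 0, "ty": -0.7, "tz": -0.7, "turn": 0, "grip": 1},
  {"tx": 0, "ty": -0.7, "tz": -0.7, "turn": 0, "grip": 1},
  {"tx": 0, "ty": -0.7, "tz": -0.4, "turn": 0, "grip": 1},
  {"tx": 0, "ty": 0, "tz": 0, "turn": 0, "grip": 1},
  {"tx": 0, "ty": 0, "tz": 0, "turn": 0, "grip": 1},
  {"tx": 0, "ty": 0, "tz": 0, "turn": 0, "grip": 1},
])

```text
time: 83.92
position: [0.5091, -0.2168, 0.2864]
tool_rot: [-2.062, -2.368, -0.001]
ft_force: [0.4, 0.3, -0.0]
grip_width: 1.001
grip_force: 0.0
```

```bash
python3 - <<'E'
from h import *
d=grab("wrist");np.savez("w14.npz",**d);s=ctrl.get_state();print(s["position"])
tubebox(d);k=carton(d,.5018,-.171,.076,120);togo(k[0],k[1],.026,np.radians(7.8))
h=cv2.cvtColor(cv2.GaussianBlur(d["pixels"],(3,3),0),cv2.COLOR_RGB2HSV)
for o in(-.018,.012):
  L=[]
  for t in range(-132,132,2):
    q=proj(d,[*(B+BU*t/1000+BW*o),.086])[0].round().astype(int)
    if 0<=q[1]<238:
        v=h[q[1],q[0]];L.append((t,'w' if v[1]<45 else 'B' if v[2]>140 else 'd'))
  out=[];[out.append(x) for i,x in enumerate(L) if i==0 or L[i-1][1]!=x[1]];print(o,out)
E
```

```text
[ 0.5091 -0.2168  0.2863]
tube [ 0.6353 -0.2006] (np.float64(1.7), np.float64(-32.7)) D 59.1 (np.float64(1.2), np.float64(-32.4)) [54.7 57.9]
parts 2 centre 0.5021 -0.1703 short 44.1 long 59.3 short dir -82.1 deg
t=84.0 pos [ 0.5091 -0.2168  0.2863] q7 0.42 shift [ 0.774 -0.005  4.34 ] turn 0.015 shift after turn [ 0.774 -0.007  4.34 ]
-0.018 [(-128, 'd'), (-122, 'B'), (-100, 'w'), (-90, 'B'), (-64, 'd'), (-56, 'w'), (-6, 'd'), (8, 'B'), (84, 'w'), (92, 'B'), (126, 'w')]
0.012 [(-128, 'w'), (-126, 'B'), (-100, 'w'), (-90, 'B'), (-64, 'd'), (-60, 'w'), (-4, 'd'), (50, 'B'), (84, 'w'), (92, 'B'), (128, 'w')]
```

Request:
send_rows([
  {"tx": 0.39, "ty": -0.005, "tz": 0.3, "turn": 0.015, "grip": 1},
  {"tx": 0.39, "ty": 0, "tz": 0.5, "turn": 0, "grip": 1},
  {"tx": 0, "ty": 0, "tz": 0.7, "turn": 0, "grip": 1},
  {"tx": 0, "ty": 0, "tz": 0.7, "turn": 0, "grip": 1},
  {"tx": 0, "ty": 0, "tz": 0, "turn": 0, "grip": 1},
  {"tx": 0, "ty": 0, "tz": 0, "turn": 0, "grip": 1},
  {"tx": 0, "ty": 0, "tz": 0, "turn": 0, "grip": 1},
])

```text
time: 84.85
position: [0.5035, -0.1716, 0.1572]
tool_rot: [2.065, 2.364, 0.002]
ft_force: [0.7, -0.2, 0.5]
grip_width: 0.997
grip_force: 0.0
```

```bash
python3 - <<'E'
from h import *
d=grab("wrist");k=carton(d,.502,-.1705,.076,120);togo(.502,-.1705,.026,np.radians(7.8))
E
```

```text
parts 2 centre 0.5015 -0.1708 short 42.6 long 59.3 short dir -82.3 deg
t=84.9 pos [ 0.5032 -0.1717  0.1571] q7 0.32 shift [ 0.026 -0.023  2.185] turn -0.013 shift after turn [ 0.026 -0.023  2.185]
```

Request:
send_rows([
  {"tx": 0.015, "ty": -0.02, "tz": 0.6, "turn": -0.01, "grip": 1},
  {"tx": 0, "ty": 0, "tz": 0.7, "turn": 0, "grip": 1},
  {"tx": 0, "ty": 0, "tz": 0.5, "turn": 0, "grip": 1},
  {"tx": 0, "ty": 0, "tz": 0.38, "turn": 0, "grip": 1},
  {"tx": 0, "ty": 0, "tz": 0, "turn": 0, "grip": 1},
  {"tx": 0, "ty": 0, "tz": 0, "turn": 0, "grip": 0.4},
  {"tx": 0, "ty": 0, "tz": 0, "turn": 0, "grip": 0.4},
  {"tx": 0, "ty": 0, "tz": 0, "turn": 0, "grip": 0.4},
  {"tx": 0, "ty": 0, "tz": 0, "turn": 0, "grip": 0.4},
  {"tx": 0, "ty": 0, "tz": 0, "turn": 0, "grip": 0.4},
  {"tx": 0, "ty": 0, "tz": 0, "turn": 0, "grip": 0.4},
], newtons=40)

```text
time: 86.28
position: [0.5015, -0.171, 0.0253]
tool_rot: [2.065, 2.366, 0.001]
ft_force: [0.5, -0.3, 5.4]
grip_width: 0.687
grip_force: 40.0
```

```bash
python3 - <<'E'
from h import *
s=ctrl.get_state();print(s["grip_width"]*87,s["grip_force"],s["ft_force"])
print(B+BU*.022);togo(*(B+BU*.022),.16,np.radians(7.86))
E
```

```text
59.74497294900038 39.99901620671153 [ 0.5282 -0.3045  5.4348]
[ 0.6262 -0.1466]
t=86.3 pos [ 0.5015 -0.171   0.0253] q7 0.22 shift [ 0.119  2.117 -2.242] turn -0.011 shift after turn [ 0.116  2.118 -2.242]
```

Request:
send_rows([
  {"tx": 0, "ty": 0, "tz": -0.4, "turn": 0, "grip": 0.4},
  {"tx": 0, "ty": 0, "tz": -0.6, "turn": 0, "grip": 0.4},
  {"tx": 0, "ty": 0, "tz": -0.7, "turn": 0, "grip": 0.4},
  {"tx": 0, "ty": 0, "tz": -0.55, "turn": 0, "grip": 0.4},
  {"tx": 0.03, "ty": 0.52, "tz": 0, "turn": 0, "grip": 0.4},
  {"tx": 0.03, "ty": 0.53, "tz": 0, "turn": 0, "grip": 0.4},
  {"tx": 0.03, "ty": 0.53, "tz": 0, "turn": 0, "grip": 0.4},
  {"tx": 0.03, "ty": 0.53, "tz": 0.2, "turn": 0, "grip": 0.4},
  {"tx": 0, "ty": 0, "tz": 0.3, "turn": 0, "grip": 0.4},
  {"tx": 0, "ty": 0, "tz": 0, "turn": 0, "grip": 0.4},
  {"tx": 0, "ty": 0, "tz": 0, "turn": 0, "grip": 0.4},
  {"tx": 0, "ty": 0, "tz": 0, "turn": 0, "grip": 0.4},
])

```text
time: 87.78
position: [0.625, -0.1471, 0.1305]
tool_rot: [2.066, 2.365, -0.0]
ft_force: [-0.4, -0.5, -2.1]
grip_width: 0.683
grip_force: 40.0
```

```bash
python3 - <<'E'
from h import *
d=grab("wrist");s=ctrl.get_state();togo(.6262,-.1466,.031,np.radians(7.86))
h=cv2.cvtColor(cv2.GaussianBlur(d["pixels"],(3,3),0),cv2.COLOR_RGB2HSV)
print("hand",[(r,*map(int,h[r,270])) for r in range(150,290,6)])
zt=s["position"][2]+.0507;m=R.from_rotvec(s["tool_rot"]).as_matrix()
for x in(-.022,0,.022):print("expected top rows",x,proj(d,s["position"]+m@np.array([x,.005,-.0507])))
e=dict(np.load("w11.npz"));h=cv2.cvtColor(cv2.GaussianBlur(e["pixels"],(3,3),0),cv2.COLOR_RGB2HSV);print("w11",[(r,*map(int,h[r,270])) for r in range(186,290,6)])
E
```

```text
t=87.8 pos [ 0.6251 -0.147   0.1305] q7 0.10 shift [0.006 0.018 1.659] turn -0.016 shift after turn [0.006 0.018 1.659]
hand [(150, 16, 105, 177), (156, 17, 106, 173), (162, 16, 106, 171), (168, 16, 106, 171), (174, 17, 104, 176), (180, 16, 107, 167), (186, 16, 107, 170), (192, 16, 113, 135), (198, 14, 120, 85), (204, 14, 123, 85), (210, 14, 121, 82), (216, 14, 121, 84), (222, 14, 118, 84), (228, 14, 123, 83), (234, 14, 121, 93), (240, 16, 107, 167), (246, 16, 108, 166), (252, 16, 107, 172), (258, 17, 106, 173), (264, 16, 104, 174), (270, 28, 16, 201), (276, 26, 19, 188), (282, 30, 16, 80), (288, 30, 8, 65)]
expected top rows -0.022 [[267.3138 309.8904]]
expected top rows 0 [[267.7992 273.9038]]
expected top rows 0.022 [[268.3282 234.6901]]
w11 [(186, 16, 114, 132), (192, 14, 119, 88), (198, 14, 120, 87), (204, 14, 120, 87), (210, 14, 121, 84), (216, 14, 119, 86), (222, 14, 120, 85), (228, 14, 120, 85), (234, 14, 118, 95), (240, 17, 106, 169), (246, 16, 106, 169), (252, 16, 105, 175), (258, 17, 105, 175), (264, 16, 101, 177), (270, 28, 16, 203), (276, 24, 19, 191), (282, 25, 19, 82), (288, 20, 11, 67)]
```

Request:
send_rows([
  {"tx": 0.015, "ty": 0.018, "tz": 0.25, "turn": -0.01, "grip": 0.4},
  {"tx": 0, "ty": 0, "tz": 0.2, "turn": 0, "grip": 0.4},
  {"tx": 0, "ty": 0, "tz": 0, "turn": 0, "grip": 0.4},
  {"tx": 0, "ty": 0, "tz": 0, "turn": 0, "grip": 0.4},
])

```text
time: 88.32
position: [0.6261, -0.1453, 0.1024]
tool_rot: [-2.064, -2.368, -0.0]
ft_force: [0.2, 0.1, -2.8]
grip_width: 0.684
grip_force: 40.0
```

Request:
send_rows([
  {"tx": -0.01, "ty": 0, "tz": 0.2, "turn": 0, "grip": 0.4},
  {"tx": 0, "ty": 0, "tz": 0.2, "turn": 0, "grip": 0.4},
  {"tx": 0, "ty": 0, "tz": 0, "turn": 0, "grip": 0.4},
  {"tx": 0, "ty": 0, "tz": 0, "turn": 0, "grip": 0.4},
])

```text
time: 88.82
position: [0.6262, -0.1459, 0.0785]
tool_rot: [-2.064, -2.368, -0.0]
ft_force: [1.0, -0.1, -3.4]
grip_width: 0.685
grip_force: 40.0
```

Free of contact this time (bottom at 53 mm). Carry on past the rim.

Request:
send_rows([
  {"tx": 0, "ty": 0, "tz": 0.2, "turn": 0, "grip": 0.4},
  {"tx": 0, "ty": 0, "tz": 0.15, "turn": 0, "grip": 0.4},
  {"tx": 0, "ty": 0, "tz": 0, "turn": 0, "grip": 0.4},
  {"tx": 0, "ty": 0, "tz": 0, "turn": 0, "grip": 0.4},
])

```text
time: 89.32
position: [0.6262, -0.1459, 0.0576]
tool_rot: [2.064, 2.368, 0.0]
ft_force: [-0.3, 0.2, -2.5]
grip_width: 0.682
grip_force: 40.0
```

Request:
send_rows([
  {"tx": 0, "ty": 0, "tz": 0.2, "turn": 0, "grip": 0.4},
  {"tx": 0, "ty": 0, "tz": 0.15, "turn": 0, "grip": 0.4},
  {"tx": 0, "ty": 0, "tz": 0.06, "turn": 0, "grip": 0.4},
  {"tx": 0, "ty": 0, "tz": 0, "turn": 0, "grip": 0.4},
  {"tx": 0, "ty": 0, "tz": 0, "turn": 0, "grip": 0.4},
])

```text
time: 89.95
position: [0.6264, -0.1459, 0.0333]
tool_rot: [2.064, 2.368, 0.0]
ft_force: [-0.2, -0.4, -1.8]
grip_width: 0.686
grip_force: 40.0
```

Request:
send_rows([
  {"tx": 0, "ty": 0, "tz": 0.03, "turn": 0, "grip": 0.4},
  {"tx": 0, "ty": 0, "tz": 0.015, "turn": 0, "grip": 0.4},
  {"tx": 0, "ty": 0, "tz": 0, "turn": 0, "grip": 0.4},
  {"tx": 0, "ty": 0, "tz": 0, "turn": 0, "grip": 0.4},
  {"tx": 0, "ty": 0, "tz": 0, "turn": 0, "grip": 0.75},
  {"tx": 0, "ty": 0, "tz": 0, "turn": 0, "grip": 0.9},
  {"tx": 0, "ty": 0, "tz": 0, "turn": 0, "grip": 0.95},
  {"tx": 0, "ty": 0, "tz": 0, "turn": 0, "grip": 0.95},
  {"tx": 0, "ty": 0, "tz": -0.3, "turn": 0, "grip": 1},
  {"tx": 0, "ty": 0, "tz": -0.5, "turn": 0, "grip": 1},
  {"tx": 0, "ty": 0, "tz": -0.8, "turn": 0, "grip": 1},
  {"tx": 0, "ty": 0, "tz": -0.8, "turn": 0, "grip": 1},
])

```text
time: 91.45
position: [0.6263, -0.1457, 0.177]
tool_rot: [2.063, 2.368, 0.001]
ft_force: [0.9, 0.5, -0.8]
grip_width: 0.999
grip_force: 0.0
```

Request:
send_rows([
  {"tx": -0.6, "ty": -0.4, "tz": -0.7, "turn": 0, "grip": 1},
  {"tx": -0.7, "ty": -0.5, "tz": -0.7, "turn": 0, "grip": 1},
  {"tx": 0, "ty": -0.4, "tz": -0.8, "turn": 0, "grip": 1},
  {"tx": 0, "ty": 0, "tz": 0, "turn": 0, "grip": 1},
  {"tx": 0, "ty": 0, "tz": 0, "turn": 0, "grip": 1},
  {"tx": 0, "ty": 0, "tz": 0, "turn": 0, "grip": 1},
])

```text
time: 92.2
position: [0.5608, -0.2303, 0.3026]
tool_rot: [-2.061, -2.368, 0.001]
ft_force: [-0.1, -0.6, -0.4]
grip_width: 1.002
grip_force: 0.0
```

```bash
python3 - <<'E'
from h import *
d=grab("wrist");np.savez("w15.npz",**d);s=ctrl.get_state();print(s["position"],s["time"])
tubebox(d)
for z,t in((.087,-94),(.081,22),(.085,86)):
    try:
        k=carton(d,*(B+BU*t/1000),z,145,rad=.035);print(bx(k[:2]))
    except Exception as e:print(t,e)
h=cv2.cvtColor(cv2.GaussianBlur(d["pixels"],(3,3),0),cv2.COLOR_RGB2HSV)
for o in(-.018,.012):
  L=[]
  for t in range(-134,136,2):
    q=proj(d,[*(B+BU*t/1000+BW*o),.085])[0].round().astype(int)
    if 0<=q[1]<238:
        v=h[q[1],q[0]];L.append((t,'w' if v[1]<45 else 'B' if v[2]>140 else 'd'))
  out=[];[out.append(x) for i,x in enumerate(L) if i==0 or L[i-1][1]!=x[1]];print(o,out)
E
```

```text
[ 0.5608 -0.2303  0.3025] 92.25
tube [ 0.6348 -0.2007] (np.float64(1.1), np.float64(-32.7)) D 58.1 (np.float64(0.4), np.float64(-32.3)) [53.9 56.1]
parts 2 centre 0.6436 -0.2629 short 52.6 long 59.8 short dir 8.0 deg
(np.float64(1.4), np.float64(-95.6))
parts 2 centre 0.6270 -0.1492 short 48.5 long 57.2 short dir -82.0 deg
(np.float64(0.5), np.float64(19.3))
parts 2 centre 0.6171 -0.0817 short 56.6 long 76.2 short dir 7.9 deg
(np.float64(-0.1), np.float64(87.5))
-0.018 [(-134, 'w'), (-126, 'B'), (-100, 'w'), (-90, 'B'), (-64, 'd'), (-58, 'w'), (-6, 'd'), (4, 'B'), (18, 'w'), (28, 'B'), (46, 'd'), (48, 'B'), (84, 'w'), (92, 'B'), (128, 'w')]
0.012 [(-134, 'w'), (-126, 'B'), (-98, 'w'), (-90, 'B'), (-64, 'd'), (-60, 'w'), (-4, 'B'), (18, 'w'), (28, 'B'), (46, 'd'), (50, 'B'), (84, 'w'), (94, 'B'), (128, 'w')]
```

Request:
send_rows([
  {"tx": 0.5, "ty": 0, "tz": -0.7, "turn": 0, "grip": 1},
  {"tx": 0.8, "ty": 0.05, "tz": -0.5, "turn": 0, "grip": 1},
  {"tx": 0.8, "ty": 0.05, "tz": 0, "turn": 0, "grip": 1},
  {"tx": 0.8, "ty": 0.05, "tz": 0, "turn": 0, "grip": 1},
  {"tx": 0.8, "ty": 0.05, "tz": 0, "turn": 0, "grip": 1},
  {"tx": 0.8, "ty": 0.05, "tz": 0, "turn": 0, "grip": 1},
  {"tx": 0.5, "ty": 0.05, "tz": 0, "turn": 0, "grip": 1},
  {"tx": 0, "ty": 0, "tz": 0, "turn": 0, "grip": 1},
  {"tx": 0, "ty": 0, "tz": 0, "turn": 0, "grip": 1},
  {"tx": 0, "ty": 0, "tz": 0, "turn": 0, "grip": 1},
])

```text
time: 93.5
position: [0.5381, 0.0669, 0.3752]
tool_rot: [-2.067, -2.365, 0.001]
ft_force: [0.6, -0.1, -1.4]
grip_width: 0.999
grip_force: 0.0
```

```bash
python3 - <<'E'
from h import *
d=grab("wrist");s=ctrl.get_state();print(s["position"],s["time"])
C=np.array([.6171,.1475]);v=np.array([.05,.9987]);w=np.array([.9987,-.05])
for t in(-70,0,70):
    try:
        c,D,e=circ(d,proj(d,[*(C+v*t/1000),.173])[0],.173,(0,0,110),(179,16,255));print(t,"along %.1f across %.1f"%((c-C)@v*1000,(c-C)@w*1000),"D %.1f"%D,np.round(e[1],1))
    except Exception as ex:print(t,ex)
h=cv2.cvtColor(cv2.GaussianBlur(d["pixels"],(3,3),0),cv2.COLOR_RGB2HSV)
m=cv2.inRange(h,np.array((14,60,120)),np.array((26,140,255)));m[236:]=0
for p in np.argwhere(m)[:0]:pass
P=plane(d,np.argwhere(m)[:,::-1],.108)[:,:2];a=(P-C)@v*1000;b=(P-C)@w*1000;k=(abs(a)<150)&(abs(b)<45)
print("board extents along",np.percentile(a[k],[.5,99.5]).round(1),"across",np.percentile(b[k],[1,99]).round(1))
E
```

```text
[0.5381 0.0671 0.3753] 93.55
-70 along -70.0 across -1.5 D 62.2 [57.9 61.2]
0 along 0.6 across -0.9 D 62.1 [58.  61.4]
70 along 68.3 across -0.8 D 61.7 [58.4 60.4]
board extents along [-129.4  128.8] across [-29.2  26. ]
```

```bash
python3 -c "
from bench import ctrl
print(ctrl.close_job())"
```

```text
the job is handed in; nothing more can be done
None
```

The job is handed in: the board is on the posts, the three tins stand on it about 1 mm off its centre line, and cartons a, b, c and the tube stand in one row in the gift box; while packing, carton b once pressed on the row (about 22 N at the wrist), so I set it down, moved the shifted tube back and then placed b.

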